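# Load the spray jig with painted caps and clamp them

### The job

Load every blue box-shaped cap on the bench into the spray jig for its next coat: loosen the wing screw of the sliding stop, which is still set for the last batch, stand the caps upright in one close row against the fixed end stop and the back fence with their long sides across the jig, slide the stop up against the last cap without leaving gaps, and tighten its screw again. Then swing the clamp bar shut, hook the draw latch's wire loop over the keeper on the bar, and press the latch lever down flat. Leave the other things on the bench where they are, and let go of everything.

Things in the scene. Friction and masses are not known exactly. Their poses are not given: they have to be found in the camera images.
- jig: aluminium spray jig, fixed; jig frame (used below, in mm): origin at bench level, z up; base plate x -60..100, y -165..184, its top (the row's floor) at z 10. Back fence: face x = 28, top z 20, 6 thick. Fixed end stop: face y = -110 of the end block (x -26..60, y -165..-110, top z 24). The row runs from there to +y: first cap's centre y = -88, the next 44 further. Row centre line x = 0.
- stop (a joint): sliding stop: 30 mm collar on a 12 mm rod along jig y (x 80, z 34; rod posts at y -150 and 174, top z 48) with a flat arm (5 mm thick, z 24..46, x -18..70) across the row. Value = gap in m along the jig's y from the end stop to the arm's face, 0 to 0.244; grows towards +y. 1 N moves it when the screw is loose; tight, friction holds it.
- stop_face (a point): point on the stop arm's face towards the end stop, at jig x = 0, z = 34; axes as the jig's
- screw (a joint): wing screw on the stop collar, upright axis: 0 = tight (starts within 0.1), grows counter-clockwise seen from above as it is loosened; the stop slides freely from about 1.1 on; 2.4 at most; takes about 0.05 to 0.1 N m, stays as left. Tight again = turned back clockwise until it stops (below 0.25).
- screw_grip (a point): centre of the wing of the wing screw, at jig x = 80, z = 69: the wing is a flat black piece 34 mm long (own x), 9 mm thick (own y), 18 mm high (z 60 to 78 in the jig). Grip it from above across its thickness to turn it and to pull the loosened stop along. It rides 2.5 mm beyond the stop face in +y.
- bar (a joint): clamp bar, 10 mm thick, z 11 to 21, hinged on an upright pin at jig x -33.5, y 164, lying along the front (-x) of the row: 0 = shut (parallel to the fence, 56.5 mm clear between them), grows as its free end swings out towards jig -x, up to 0.45 rad; stays as left (about 0.06 N m).
- bar_knob (a point): upright black knob, 16 mm across, z 21 to 49 in the jig, on a 24 mm wide ear on the bar's outer side: 259 mm along the bar from its pin and 18 mm outward (-x) of its middle line; this point is on its axis at z 35. Bar shut: jig x -51.5, y -95.
- keeper (a point): keeper on the bar's free end, 302 mm from the pin: a steel lip 18 mm wide (y), 11 mm high, leaning to -x. This point is on the lip's -x side, 4 mm above the keeper's floor, about where the loop's cross-bar rests when hooked; bar shut: jig x -36, y -138, z 28; axes as the bar's (as the jig's when shut).
- lever (a joint): lever of the draw latch, 14 mm wide, 44 mm long, 4 mm thick, pivot along jig y at x -1.5, y -138, z 32: 0 = flat (pointing to +x), positive raised, up to 1.75 (just past upright, leaning to -x). Stays as left; with the loop hooked, pressing it flat takes a few N near its tip, past a dead centre at about 0.3.
- lever_tip (a point): free end of the latch lever, 44 mm from its pivot
- loop_bar (a point): middle of the cross-bar (8 mm round, 38 mm long, along jig y) of the latch's wire loop, 46 mm from the loop's hinge, which is on the lever 14 mm from its pivot. Starts folded up (top at z 95), 12 mm clear of the lever's tip, held by slight friction; pushed there over 40 deg past upright to jig -x it falls and, lever raised and bar shut, lands behind the keeper's lip (hooked: within 10 mm of the keeper point).
- cap1_center (a point): blue-painted moulded box cap with a groove round it under the lid part and a dark hole in its top: outside a block 54 mm (own x) by 44 mm (own y) by 44 mm high, about 70 g; this point is its centre, 22 mm above its underside, z up; a half turn makes no difference. In the jig its 54 mm side lies across (along the jig's x). Three to five such caps lie on the bench; an absent one has no pose.
- cap2_center (a point): blue-painted moulded box cap with a groove round it under the lid part and a dark hole in its top: outside a block 54 mm (own x) by 44 mm (own y) by 44 mm high, about 70 g; this point is its centre, 22 mm above its underside, z up; a half turn makes no difference. In the jig its 54 mm side lies across (along the jig's x). Three to five such caps lie on the bench; an absent one has no pose.
- cap3_center (a point): blue-painted moulded box cap with a groove round it under the lid part and a dark hole in its top: outside a block 54 mm (own x) by 44 mm (own y) by 44 mm high, about 70 g; this point is its centre, 22 mm above its underside, z up; a half turn makes no difference. In the jig its 54 mm side lies across (along the jig's x). Three to five such caps lie on the bench; an absent one has no pose.
- cap4_center (a point): blue-painted moulded box cap with a groove round it under the lid part and a dark hole in its top: outside a block 54 mm (own x) by 44 mm (own y) by 44 mm high, about 70 g; this point is its centre, 22 mm above its underside, z up; a half turn makes no difference. In the jig its 54 mm side lies across (along the jig's x). Three to five such caps lie on the bench; an absent one has no pose.
- cap5_center (a point): blue-painted moulded box cap with a groove round it under the lid part and a dark hole in its top: outside a block 54 mm (own x) by 44 mm (own y) by 44 mm high, about 70 g; this point is its centre, 22 mm above its underside, z up; a half turn makes no difference. In the jig its 54 mm side lies across (along the jig's x). Three to five such caps lie on the bench; an absent one has no pose.
- bracket1: bystander, to be left alone: flat blue painted bracket, 75 x 18 x 5 mm with a small nub; origin at the centre of its underside
- bracket2: bystander, to be left alone: a second such bracket; origin at the centre of its underside
- clip: bystander, to be left alone: small black plastic block, 30 x 30 x 28 mm; origin at the centre of its underside
- tape: bystander, to be left alone: roll of masking tape, 90 mm across, 25 mm high; origin at the centre of its underside
- spraycan: bystander, to be left alone: spray can, 65 mm across, 190 mm high; origin at the centre of its underside
- tin: bystander, to be left alone: paint tin, 100 mm across, 110 mm high; origin at the centre of its underside
- cup: bystander, to be left alone: white mixing cup, 76 mm across, 85 mm high; origin at the centre of its underside
- driver: bystander, to be left alone: screwdriver, 180 mm long; origin at the centre of its underside
Things that resemble listed ones, but are neither listed nor needed, are in the scene too. Leave any white look-alike of the part that bears cap5_center alone.

How it is judged:
By the outcome, as a careful person would: the job done as asked, in the order asked, and still so for the second after the job is handed in, with the robot touching nothing.
Of cap1, cap2, cap3, cap4, cap5 only 3 to 5 are there at a start; the rules pass over those that are not, and their reading is None.
At some moment in a run one of cap1, cap2, cap3, cap4, cap5 may be knocked a few centimetres aside while the robot is not near it.
Once in a run the grip may slacken for a moment while it holds something.
It also fails if it takes over 210 s, if anything falls off the work surface, if the arm or the gripper's body presses on something with over 40 N, if the wrist force passes 120 N, or if a joint passes its speed limit or range.

### The arm

A 6-joint arm with a two-finger parallel gripper is mounted at the origin on the work surface. World frame = base frame: x ahead of the robot, y to its left, z up, the work surface at z = 0. Lengths are in mm, angles in rad, forces in N, time in s.
With the tool pointing down it reaches from about 250 to 775 mm from the base axis. Payload 4 kg.
Tool frame: the origin (TCP) lies at the very end of the fingers, on their centre line; the grasp point (between the pads) lies 19 mm behind it; z points along the fingers, y is the direction in which the jaws open and shut (so a half turn about z gives the same grasp; the last joint's range is limited). The gripper opens to 94 mm and grips with 3 to 60 N. Pads are 16 mm wide; open, the fingers measure 119 mm over their backs; the gripper's body (75 mm by 177 mm) begins 78 mm behind the grasp point.
Start: joints at [-0.103, 0.087, 1.371, -0, 1.684, -0.103], TCP at [550.018, -0.007, 205.506] pointing down, gripper open.
Joint ranges: [-3.1, 3.1], [-0.76, 2.03], [0.27, 2.55], [-1.08, 4.22], [0.17, 2.65], [-2.57, 2.57]. Speed limits (rad/s): [2.79, 2.79, 3.14, 3.14, 3.14, 3.14].

### API

Orientations are given as a 3x3 rotation matrix whose columns are the frame's x, y, z axes.
In Python, from bench import manip gives the robot as it stands. The module is installed in compiled form; this text tells all that it offers.
- The arm moves only by the tool arm_command, never from a script. Its argument "increments" is a list of rows, each a list of 6 numbers: the shift along the world's x, y, z in m, then the turn, a rotation vector about the world's x, y, z in degrees. In form: [[x, y, z, wx, wy, wz], ...]. A call has exactly 8 rows; each row shifts and turns the pose as measured when the row begins; what a row does not reach is not made up. A row lasts 1/12 s, in which the tool goes at most 41.7 mm and 7.16 degrees, less where a joint would pass 70% of its speed; a pose out of reach is approached as far as the arm can. A call with a gripper value outside its range is refused whole. "hand" is the finger opening in m, from 0 to 0.094, set as the call begins (left out, the last holds). The fingers move at their own pace and stop on an object; "squeeze" is the grip in N (left out, the last holds). Time passes only in rows, so rows that do not move let the fingers close, or fill a call up. It gives the time, the measured TCP pose, the force and the opening at its end, in the units of the state.
- manip.sense(): the state, without advancing time (a new reading comes with each control period).
- manip.get_image(name): name is "scene" or "side" or "wrist"; returns the picture (400x640x3 uint8, red, green, blue); there is no depth.
- manip.camera_model(name): a dict with "fx", "fy", "cx", "cy" (pixels), "D" ([k1, k2, p1, p2, k3] as OpenCV has them; the pictures are not rectified), "R" (3x3) and "t" (3): a world point X has camera coordinates R X + t. Camera axes: x right, y down, z forward; pixel columns grow to the right and rows downward; lengths in mm; the calibration is good to about 2 mm. A picture is of the moment at which its call begins: read the wrist's pose just before it. camera_model takes no time and is no camera call; for the wrist camera it gives the pose at the moment of the call.
- manip.job_done(): hands the job in, once; it reports no verdict.
Trained networks look in the newest picture that a camera, given by its name, has taken for a name from the list of things; names that differ only in an ending like _2 or _b are one class to them, and where a whole thing is asked for, a point or a joint stands for the part that bears it (a point fixed in the world has none). Each returns a list of dicts, best first, with "p" (0 to 1); they miss things now and then, are a little off and sometimes report something else, mostly with a low value. They report only what shows in the picture. A call takes as long as a camera call. They do not tell look-alikes from the thing itself.
- manip.look_for(camera, name): "rect" ([left, top, right, bottom] in pixels, round what is visible of it).
- manip.outline_of(camera, name): "region" (400x640 bool, what is visible of it) and "rect" ([left, top, right, bottom] in pixels, round what is visible of it).
The state is a dict: "time": time; "joints": joint angles; "joint_velocities": joint speeds; "joint_efforts": joint torques, N m; "eef_pos": TCP position; "eef_rot": TCP orientation; "force": force on the tool from outside, world axes, zero at the start; "wrist_torque": the same for the moment, N m; "gripper_width": finger opening in mm.
Only numpy, scipy, OpenCV 4.12 (cv2) and the standard library are available. Lean on these libraries where they do the work, as an engineer would, in place of code of your own. Each camera call takes 0.05 s, during which the arm holds its last target.

## Working session

There is one attempt and no reset: what is moved stays moved. The work goes in short steps, Python scripts to look and compute and a tool call to move; the robot and the scene stay as the last step left them, time stands still between calls to the robot, and variables do not carry over. Pictures are saved under pics/ and viewed, and the job is handed in when it is done.

Besides the shell and the picture viewer there is one more tool, called after "Request:" by a JSON object that holds its "fn" and its "kwargs". arm_command: Moves the arm, as the interface text tells. Its arguments: {"type":"object","properties":{"increments":{"type":"array","items":{"type":"array","items":{"type":"number"}}},"hand":{"type":"number"},"squeeze":{"type":"number"}},"required":["increments"]}

```bash
ls; mkdir -p pics
python3 - <<'E'
from bench import manip
import cv2, numpy as np
s=manip.sense(); print({k:np.round(v,3).tolist() for k,v in s.items()})
for n in ["scene","side","wrist"]:
    im=manip.get_image(n); cv2.imwrite(f"pics/{n}0.png",im[:,:,::-1])
    m=manip.camera_model(n); print(n,{k:np.round(v,4).tolist() for k,v in m.items()})
E
```

```text
pics
{'time': 0.0, 'joints': [-0.103, 0.088, 1.372, 0.0, 1.684, -0.103], 'joint_velocities': [-0.001, 0.001, 0.001, -0.001, -0.0, -0.001], 'joint_efforts': [0.001, -34.018, -30.242, 0.072, 0.033, -0.0], 'eef_pos': [549.466, 0.055, 204.319], 'eef_rot': [[0.0, 1.0, -0.002], [1.0, -0.0, 0.0], [0.0, -0.002, -1.0]], 'force': [-0.289, 0.312, 0.206], 'wrist_torque': [0.002, 0.002, -0.01], 'gripper_width': 93.922}
scene {'fx': 422.4587, 'fy': 422.4587, 'cx': 313.7332, 'cy': 198.6691, 'D': [0.0393, 0.0, 0.0, 0.0, 0.0], 'R': [[-0.2866, 0.9579, -0.0172], [0.7711, 0.22, -0.5975], [-0.5686, -0.1846, -0.8017]], 't': [128.7296, -365.38, 1598.6517]}
side {'fx': 381.2611, 'fy': 381.2611, 'cx': 324.7063, 'cy': 200.3015, 'D': [-0.0841, 0.0, 0.0, 0.0, 0.0], 'R': [[0.9478, -0.3184, 0.0177], [-0.161, -0.5257, -0.8353], [0.2752, 0.7889, -0.5495]], 't': [-527.8319, 154.7692, 1189.8027]}
wrist {'fx': 330.3541, 'fy': 330.3541, 'cx': 319.478, 'cy': 194.8741, 'D': [-0.0233, 0.0, 0.0, 0.0, 0.0], 'R': [[1.0, 0.0004, -0.0018], [0.0009, -0.9569, 0.2903], [-0.0016, -0.2903, -0.9569]], 't': [-549.9868, -30.5967, 392.5479]}
```

View pics/scene0.png

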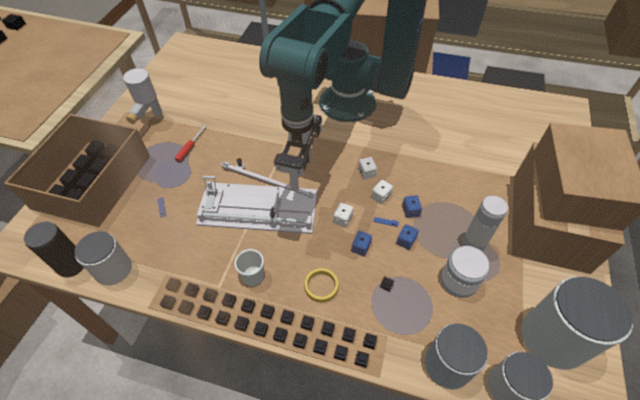

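View pics/side0.png

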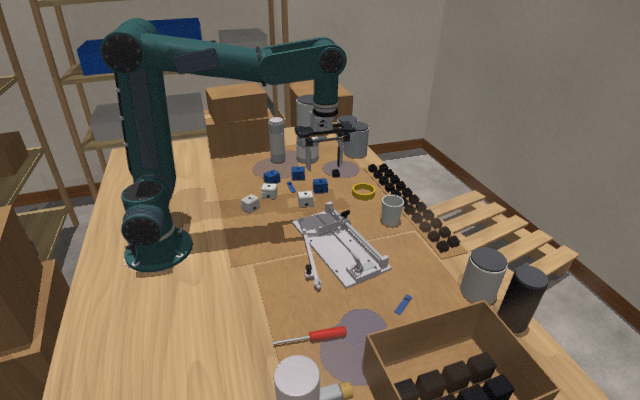

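View pics/wrist0.png

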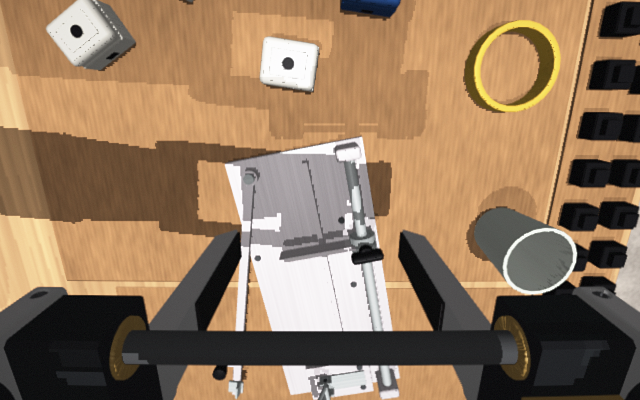

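Create h.py:
```python
from bench import manip
import cv2, numpy as np
np.set_printoptions(precision=2,suppress=True)
def snap(n,tag,crop=None,scale=1):
    m=manip.camera_model(n); im=manip.get_image(n)
    np.savez(f"pics/{n}_{tag}.npz",im=im,**{k:np.array(v) for k,v in m.items()})
    save(im,f"pics/{n}_{tag}.png",crop,scale); return im,m
def load(n,tag):
    d=np.load(f"pics/{n}_{tag}.npz"); return d['im'],{k:d[k] for k in d.files if k!='im'}
def save(im,fn,crop=None,scale=1):
    if crop: l,t,r,b=crop; im=im[t:b,l:r]
    if scale!=1: im=cv2.resize(im,None,fx=scale,fy=scale,interpolation=cv2.INTER_CUBIC)
    cv2.imwrite(fn,im[:,:,::-1])
def K(m): return np.array([[m['fx'],0,m['cx']],[0,m['fy'],m['cy']],[0,0,1.]])
def p2w(m,px,z):
    px=np.array(px,float).reshape(-1,1,2)
    u=cv2.undistortPoints(px,K(m),np.array(m['D'],float)).reshape(-1,2)
    R=np.array(m['R']);t=np.array(m['t']);C=-R.T@t
    d=np.c_[u,np.ones(len(u))]@R
    z=np.broadcast_to(z,len(d))
    return C+d*((z-C[2])/d[:,2])[:,None]
def w2p(m,X):
    X=np.array(X,float).reshape(-1,1,3)
    r,_=cv2.Rodrigues(np.array(m['R'],float))
    return cv2.projectPoints(X,r,np.array(m['t'],float),K(m),np.array(m['D'],float))[0].reshape(-1,2)
def st():
    s=manip.sense(); R=s['eef_rot']; 
    print('t',round(s['time'],2),'tcp',np.array(s['eef_pos']),'yaw(yaxis)',round(np.degrees(np.arctan2(R[1][1],R[0][1])),2),'zax',np.array(R)[:,2],'w',round(s['gripper_width'],1),'F',np.array(s['force']),'T',np.array(s['wrist_torque']),'j',np.array(s['joints']))
    return s
```

```text
(no output)
```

Request:
{"fn": "arm_command", "kwargs": {"increments": [[0,-0.02,0.035,0,0,0],[0,-0.02,0.035,0,0,0],[0,-0.02,0.035,0,0,0],[0,0,0,0,0,0],[0,0,0,0,0,0],[0,0,0,0,0,0],[0,0,0,0,0,0],[0,0,0,0,0,0]]}}

```text
time: 0.82
eef_pos: [543.6, -59.9, 302.8]
eef_rot: [[-0.003, 1.0, -0.022], [1.0, 0.003, 0.004], [0.004, -0.022, -1.0]]
force: [0.0, 0.2, -0.5]
gripper_width: 93.7
```

Run:
```python
from h import *
st(); snap('wrist','1')
```

```text
t 0.82 tcp [543.62 -59.91 302.78] yaw(yaxis) 0.15 zax [-0.02  0.   -1.  ] w 93.7 F [ 0.01  0.19 -0.48] T [ 0.08 -0.03  0.03] j [-0.21  0.1   1.17 -0.    1.9  -0.22]
```

View pics/wrist_1.png

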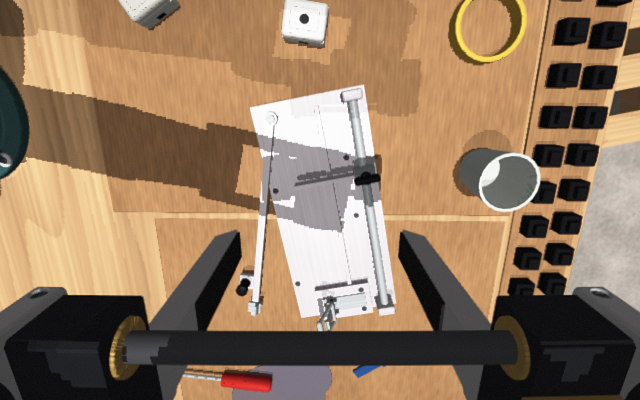

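Run:
```python
from h import *
im,m=load('wrist','1')
save(im,'pics/w1a.png',(235,75,415,205),4.4)
save(im,'pics/w1b.png',(225,200,415,335),4.2)
```

```text
(no output)
```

View pics/w1a.png

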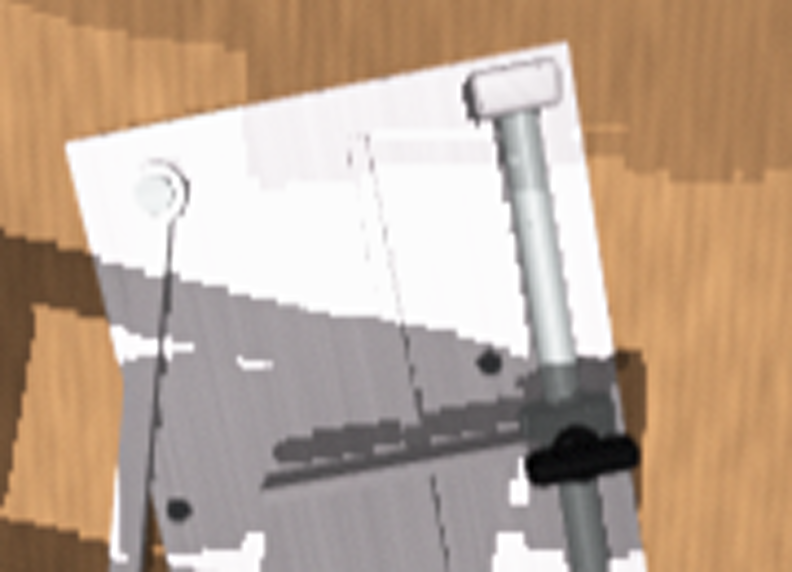

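View pics/w1b.png

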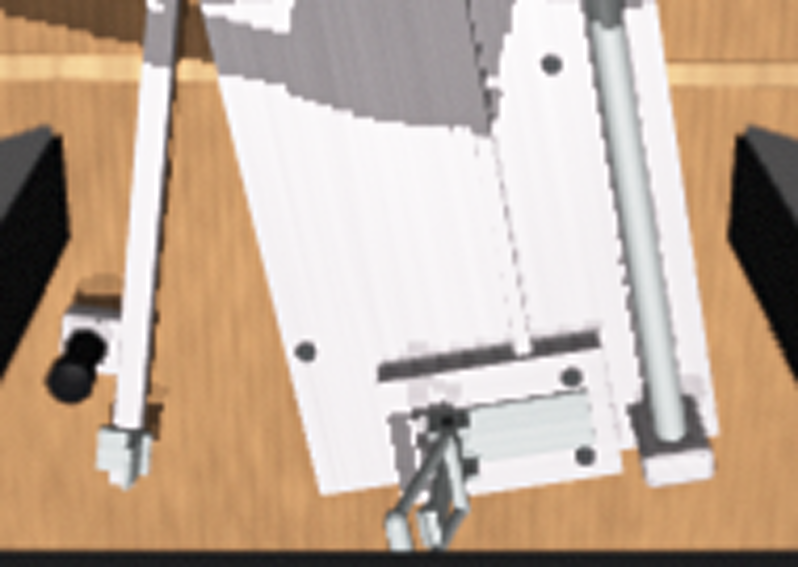

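```bash
cat > fit.py <<'E'
from h import *
from scipy.optimize import least_squares
def j2w(p,X):
    c,s=np.cos(p[2]),np.sin(p[2]); X=np.atleast_2d(np.array(X,float))
    return np.c_[p[0]+c*X[:,0]-s*X[:,1],p[1]+s*X[:,0]+c*X[:,1],X[:,2]]
def fit(obs,p0):  # obs list of (m, X list, px list)
    f=lambda p: np.concatenate([(w2p(m,j2w(p,X))-np.array(px)).ravel() for m,X,px in obs])
    r=least_squares(f,p0,loss='soft_l1'); return r.x,f(r.x).reshape(-1,2)
def w2j(p,W):
    c,s=np.cos(p[2]),np.sin(p[2]); W=np.atleast_2d(W)
    d=W[:,:2]-p[:2]; return np.c_[c*d[:,0]+s*d[:,1],-s*d[:,0]+c*d[:,1],W[:,2]]
E
python3 - <<'E'
from fit import *
im,m=load('wrist','1')
X=[(-60,184,10),(100,184,10),(-60,-165,10),(60,-110,24),(-26,-110,24)]
px=[(250,107.5),(363.9,84.5),(301.7,317.6),(367.9,282.4),(315.2,290.5)]
W=p2w(m,px,[x[2] for x in X]); print(W)
p,r=fit([(m,X,px)],[560,0,0.17]); print(p,np.degrees(p[2])); print(r)
np.save('jig.npy',p)
# wing centre top z=78
wp=[(235+582/4.4,75+455/4.4)]
print('wing',w2j(p,p2w(m,wp,78)))
d=p2w(m,[(235+528/4.4,75+470/4.4),(235+637/4.4,75+450/4.4)],78); print('wing ends jig',w2j(p,d))
# bar end knob top z49
print('knob',w2j(p,p2w(m,[(225+71/4.2,200+382/4.2)],49)))
for x in [(0,-110,10),(28,-110,20),(-1.5,-138,32),(80,-150,48)]: print(x,j2w(p,x))
E
```

```text
[[ 440.85    8.94   10.  ]
 [ 597.77   39.73   10.  ]
 [ 508.64 -333.57   10.  ]
 [ 614.78 -255.63   24.  ]
 [ 531.97 -271.6    24.  ]]
[ 535.4  -159.77    0.2 ] 11.200298619621105
[[-0.04 -0.1 ]
 [ 0.   -0.33]
 [-0.03 -0.15]
 [ 0.53  0.22]
 [-0.45  0.61]]
wing [[79.3  71.15 78.  ]]
wing ends jig [[63.48 69.64 78.  ]
 [94.88 69.7  78.  ]]
knob [[-130.56  -74.68   49.  ]]
(0, -110, 10) [[ 556.77 -267.67   10.  ]]
(28, -110, 20) [[ 584.23 -262.23   20.  ]]
(-1.5, -138, 32) [[ 560.73 -295.43   32.  ]]
(80, -150, 48) [[ 643.01 -291.37   48.  ]]
```

Run:
```python
from fit import *
p=np.load('jig.npy')
for n in ['scene','side']:
    im,m=snap(n,'1')
    for r in manip.look_for(n,'cap1_center'):
        l,t,rr,b=r['rect']; W=p2w(m,[((l+rr)/2,(t+b)/2)],22)[0]
        print(n,round(r['p'],2),np.round(r['rect']),W, im[int((t+b)/2),int((l+rr)/2)])
```

```text
side 0.2 [298. 220. 317. 288.] [ 438.59 -186.02   22.  ] [150 118  84]
```

View pics/scene_1.png

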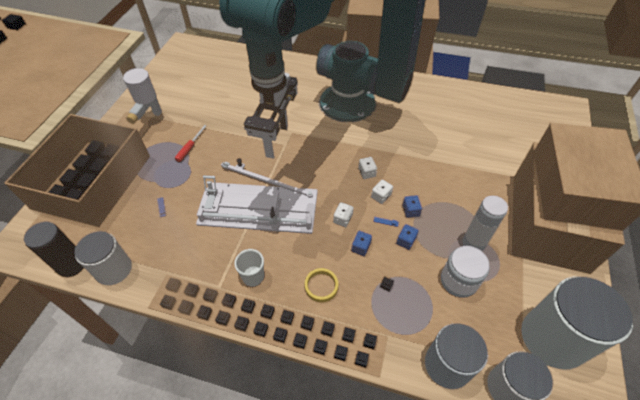

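View pics/side_1.png

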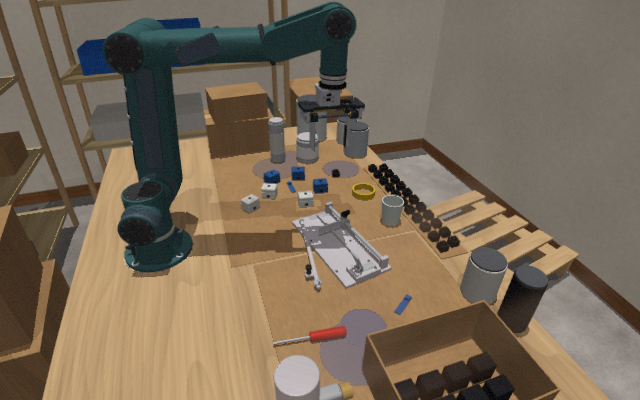

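```bash
cat > plan.py <<'E'
from fit import *
from scipy.spatial.transform import Rotation as Ro
def plan(x,y,z,yaw):
    s=st(); R=np.array(s['eef_rot']); a=np.radians(yaw)
    ya=np.array([np.cos(a),np.sin(a),0]); za=np.array([0,0,-1.]); xa=np.cross(ya,za)
    T=np.c_[xa,ya,za]; w=Ro.from_matrix(T@R.T).as_rotvec(degrees=True)
    print('shift mm',np.array([x,y,z])-np.array(s['eef_pos']),'rot deg',w)
def jplan(jx,jy,z,jyaw):
    p=np.load('jig.npy'); W=j2w(p,[(jx,jy,z)])[0]; plan(W[0],W[1],z,jyaw+np.degrees(p[2]))
if __name__=='__main__':
    import sys
    a=[float(v) for v in sys.argv[2:6]]
    (jplan if sys.argv[1]=='j' else plan)(*a)
E
python3 plan.py j 80 71 150 -90
```

```text
t 1.07 tcp [543.75 -60.06 303.23] yaw(yaxis) 0.15 zax [-0.02  0.   -1.  ] w 93.9 F [-0.17 -0.49 -0.05] T [-0.02 -0.   -0.  ] j [-0.21  0.1   1.16 -0.    1.9  -0.22]
shift mm [  56.33  -14.51 -153.23] rot deg [ -1.03  -0.91 -78.94]
```

Run:
```python
from fit import *
p=np.load('jig.npy'); im,m=load('scene','1')
for a in [(412,206),(407,237),(361,243),(368,167),(382,190),(343,213)]:
    print(a,p2w(m,[a],25)[0])
```

```text
(412, 206) [434.81 305.14  25.  ]
(407, 237) [547.42 308.23  25.  ]
(361, 243) [603.26 186.74  25.  ]
(368, 167) [318.71 145.07  25.  ]
(382, 190) [399.29 206.88  25.  ]
(343, 213) [516.84 112.11  25.  ]
```

Request:
{"fn": "arm_command", "kwargs": {"hand": 0.04, "squeeze": 25, "increments": [[0.007,-0.002,-0.017,-0.1,-0.1,-7],[0.007,-0.002,-0.017,-0.1,-0.1,-7],[0.007,-0.002,-0.017,-0.1,-0.1,-7],[0.007,-0.002,-0.017,-0.1,-0.1,-7],[0.007,-0.002,-0.017,-0.1,-0.1,-7],[0.007,-0.002,-0.017,-0.1,-0.1,-7],[0.007,-0.002,-0.017,-0.1,-0.1,-7],[0.007,-0.002,-0.017,-0.1,-0.1,-7]]}}

```text
time: 1.73
eef_pos: [602.8, -74.9, 167.1]
eef_rot: [[0.841, 0.541, 0.003], [0.541, -0.841, -0.008], [-0.002, 0.008, -1.0]]
force: [1.7, 0.3, 0.5]
gripper_width: 43.9
```

```bash
python3 plan.py j 80 71 150 -90
```

```text
t 1.73 tcp [602.84 -74.91 167.13] yaw(yaxis) -57.22 zax [ 0.   -0.01 -1.  ] w 43.9 F [1.69 0.25 0.49] T [-0.    0.03  0.05] j [-0.21  0.22  1.29 -0.01  1.62  0.79]
shift mm [ -2.75   0.34 -17.13] rot deg [  0.47   0.07 -21.58]
```

Request:
{"fn": "arm_command", "kwargs": {"increments": [[-0.001,0,-0.005,0.1,0,-7],[-0.001,0,-0.005,0.1,0,-7],[-0.001,0,-0.006,0.2,0,-7],[0,0,0,0,0,0],[0,0,0,0,0,0],[0,0,0,0,0,0],[0,0,0,0,0,0],[0,0,0,0,0,0]]}}

```text
time: 2.4
eef_pos: [597.5, -73.2, 142.1]
eef_rot: [[0.979, 0.203, -0.011], [0.203, -0.979, 0.003], [-0.011, -0.005, -1.0]]
force: [0.8, 0.7, 0.2]
gripper_width: 40.1
```

Run:
```python
from fit import *
st(); im,m=snap('wrist','2')
p=np.load('jig.npy')
print(w2p(m,j2w(p,[(80,71,78),(63,71,78),(97,71,78),(0,-110,24),(60,-110,24),(100,184,10),(28,-100,20),(28,100,20)])))
```

```text
t 2.4 tcp [597.53 -73.24 142.1 ] yaw(yaxis) -78.27 zax [-0.01  0.   -1.  ] w 40.1 F [0.79 0.67 0.16] T [0.02 0.12 0.01] j [-0.22  0.23  1.33  0.    1.59  1.15]
[[321.81 206.06]
 [321.55 226.3 ]
 [322.07 184.98]
 [499.49 264.67]
 [510.46 208.92]
 [204.   161.47]
 [492.5  237.65]
 [291.84 235.75]]
```

View pics/wrist_2.png

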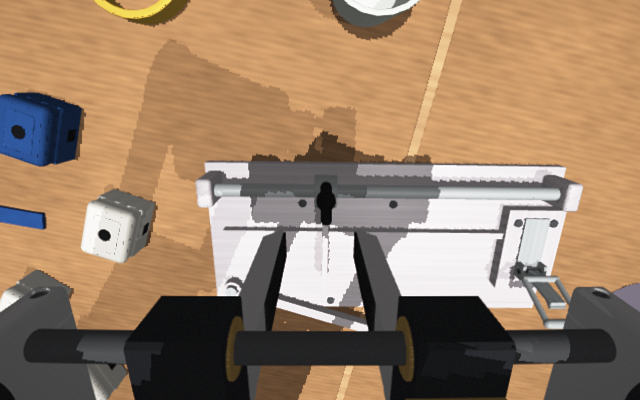

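Run:
```python
from fit import *
im,m=load('wrist','2'); p=np.load('jig.npy')
g=im.max(2); c=g[170:235,305:345]<45
ys,xs=np.nonzero(c); print(xs.min()+305,xs.max()+305,ys.min()+170,ys.max()+170,xs.mean()+305,ys.mean()+170)
for r in range(180,226,4):
    x=np.nonzero(c[r-170])[0]; print(r,(x.min()+305,x.max()+305) if len(x) else None)
print(w2j(p,p2w(m,[(325.5,203),(325.5,184),(325.5,222)],78)))
save(im,'pics/w2c.png',(280,150,380,240),6)
```

```text
316 335 182 224 325.64504504504504 202.46666666666667
180 None
184 (np.int64(321), np.int64(330))
188 (np.int64(320), np.int64(331))
192 (np.int64(320), np.int64(331))
196 (np.int64(317), np.int64(334))
200 (np.int64(316), np.int64(334))
204 (np.int64(317), np.int64(334))
208 (np.int64(319), np.int64(331))
212 (np.int64(321), np.int64(331))
216 (np.int64(321), np.int64(331))
220 (np.int64(321), np.int64(331))
224 (np.int64(323), np.int64(328))
[[82.54 68.17 78.  ]
 [97.8  68.4  78.  ]
 [66.7  67.93 78.  ]]
```

View pics/w2c.png

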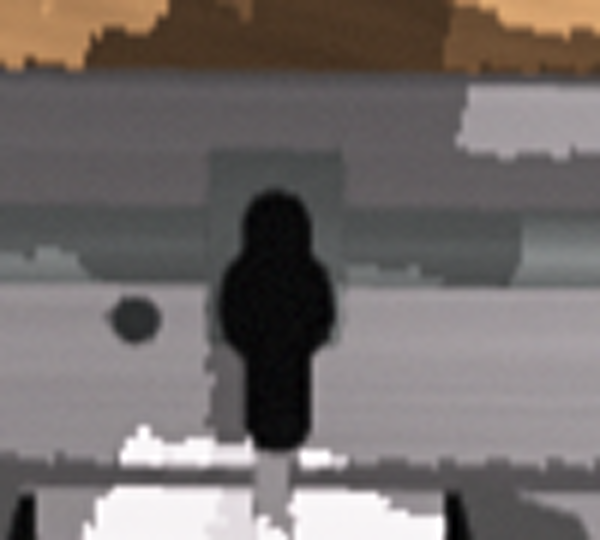

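```bash
python3 plan.py j 80 68.5 55 -90
```

```text
t 2.45 tcp [597.6  -73.26 142.31] yaw(yaxis) -78.29 zax [-0.01  0.   -1.  ] w 39.7 F [-0.4  -0.26  1.1 ] T [0.09 0.06 0.03] j [-0.22  0.23  1.33  0.    1.59  1.15]
shift mm [  2.97  -3.77 -87.31] rot deg [-0.17 -0.64 -0.51]
```

Request:
{"fn": "arm_command", "kwargs": {"increments": [[0.003,-0.004,-0.01,-0.2,-0.6,-0.5],[0,0,-0.015,0,0,0],[0,0,-0.015,0,0,0],[0,0,-0.012,0,0,0],[0,0,-0.008,0,0,0],[0,0,0,0,0,0],[0,0,0,0,0,0],[0,0,0,0,0,0]]}}

```text
time: 3.12
eef_pos: [603.5, -77.7, 85.1]
eef_rot: [[0.98, 0.199, 0.01], [0.199, -0.98, -0.003], [0.009, 0.005, -1.0]]
force: [-0.0, -0.4, -0.2]
gripper_width: 40.0
```

```bash
python3 plan.py j 80 68.5 55 -90
```

```text
t 3.12 tcp [603.54 -77.7   85.06] yaw(yaxis) -78.54 zax [ 0.01 -0.   -1.  ] w 40.0 F [-0.05 -0.43 -0.2 ] T [ 0.06  0.1  -0.03] j [-0.22  0.26  1.41 -0.    1.46  1.15]
shift mm [ -2.97   0.67 -30.06] rot deg [ 0.17  0.55 -0.26]
```

Request:
{"fn": "arm_command", "kwargs": {"increments": [[-0.001,0.0005,-0.008,0,0.2,0],[-0.001,0,-0.008,0,0.2,0],[-0.001,0,-0.007,0,0,0],[0,0,-0.004,0,0,0],[0,0,0,0,0,0],[0,0,0,0,0,0],[0,0,0,0,0,0],[0,0,0,0,0,0]]}}

```text
time: 3.78
eef_pos: [601.5, -77.3, 57.4]
eef_rot: [[0.98, 0.199, 0.005], [0.199, -0.98, -0.004], [0.005, 0.005, -1.0]]
force: [0.4, -0.4, -0.3]
gripper_width: 39.9
```

```bash
python3 plan.py j 80 68.5 55 -90; python3 -c "
from h import *
snap('wrist','3')"
```

```text
t 3.78 tcp [601.45 -77.34  57.36] yaw(yaxis) -78.52 zax [ 0.01 -0.   -1.  ] w 39.9 F [ 0.4  -0.39 -0.26] T [ 0.02  0.07 -0.01] j [-0.22  0.28  1.45 -0.    1.41  1.15]
shift mm [-0.88  0.31 -2.36] rot deg [ 0.21  0.31 -0.28]
```

View pics/wrist_3.png

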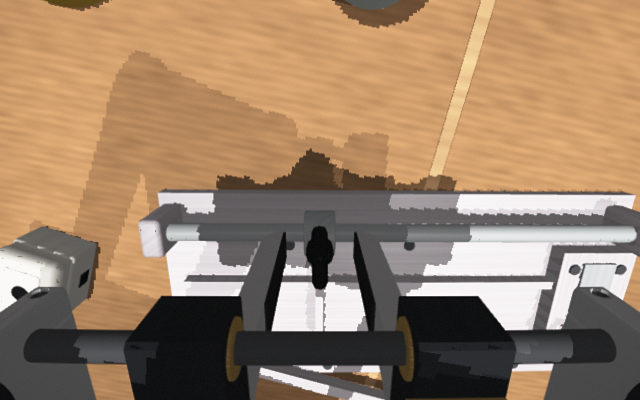

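Run:
```python
from fit import *
im,m=load('wrist','3');p=np.load('jig.npy'); s=manip.sense(); t=np.array(s['eef_pos'])
print(w2p(m,[t,t+[0,0,19]]), w2p(m,j2w(p,[(80,68.5,78),(97,68.5,78),(63,68.5,78)])))
im2=im[220:300,290:350].max(2)<45; ys,xs=np.nonzero(im2); print(xs.min()+290,xs.max()+290,ys.min()+220,ys.max()+220)
print(w2j(p,t))
```

```text
[[318.99 245.52]
 [319.12 260.76]] [[318.17 263.54]
 [318.31 234.2 ]
 [318.04 291.24]]
306 333 226 288
[[80.81 67.99 57.41]]
```

Request:
{"fn": "arm_command", "kwargs": {"hand": 0.0, "squeeze": 30, "increments": [[0,0,0,0,0,0],[0,0,0,0,0,0],[0,0,0,0,0,0],[0,0,0,0,0,0],[0,0,0,0,0,0],[0,0,0,0,0,0],[0,0,0,0,0,0],[0,0,0,0,0,0]]}}

```text
time: 4.5
eef_pos: [602.3, -77.5, 58.8]
eef_rot: [[0.98, 0.199, 0.008], [0.199, -0.98, -0.004], [0.007, 0.006, -1.0]]
force: [-0.4, 0.3, -1.1]
gripper_width: 8.4
```

```bash
python3 plan.py j 80 68.5 56 -90
```

```text
t 4.5 tcp [602.32 -77.49  58.76] yaw(yaxis) -78.51 zax [ 0.01 -0.   -1.  ] w 8.4 F [-0.4   0.32 -1.13] T [0.12 0.08 0.03] j [-0.22  0.28  1.45 -0.    1.41  1.15]
shift mm [-1.75  0.46 -2.76] rot deg [ 0.24  0.46 -0.29]
```

Request:
{"fn": "arm_command", "kwargs": {"increments": [[-0.001,0,0,0,0,7],[0,0,0,0,0,7],[0,0,0,0,0,7],[0,0,0,0,0,7],[0,0,0,0,0,7],[0,0,0,0,0,7],[0,0,0,0,0,7],[0,0,0,0,0,7]]}}

```text
time: 5.17
eef_pos: [600.5, -75.3, 58.8]
eef_rot: [[0.36, 0.933, 0.004], [0.933, -0.36, 0.008], [0.009, 0.0, -1.0]]
force: [-0.8, 0.8, 0.9]
gripper_width: 8.5
```

```bash
python3 plan.py j 80 68.5 56 -30
```

```text
t 5.17 tcp [600.48 -75.28  58.75] yaw(yaxis) -21.09 zax [ 0.    0.01 -1.  ] w 8.5 F [-0.77  0.8   0.88] T [ 0.02  0.2  -0.05] j [-0.22  0.28  1.45  0.01  1.42  0.14]
shift mm [ 0.09 -1.75 -2.75] rot deg [-0.48  0.19  2.29]
```

Request:
{"fn": "arm_command", "kwargs": {"increments": [[0,-0.001,0,-0.2,0,7],[0,0,0,0,0,7],[0,0,0,0,0,7],[0,0,0,0,0,7],[0,0,0,0,0,7],[0,0,0,0,0,5],[0,0,0,0,0,0],[0,0,0,0,0,0]]}}

```text
time: 5.83
eef_pos: [598.5, -76.2, 58.7]
eef_rot: [[-0.342, 0.94, -0.005], [0.94, 0.342, 0.005], [0.007, -0.003, -1.0]]
force: [-0.4, -1.2, 0.7]
gripper_width: 8.6
```

```bash
python3 plan.py j 80 68.5 56 10; python3 -c "
from h import *
snap('wrist','4')"
```

```text
t 5.83 tcp [598.46 -76.16  58.73] yaw(yaxis) 20.0 zax [-0.01  0.01 -1.  ] w 8.6 F [-0.37 -1.21  0.69] T [ 0.05 -0.02  0.08] j [-0.22  0.28  1.44  0.    1.43 -0.57]
shift mm [ 2.11 -0.87 -2.73] rot deg [-0.29 -0.3   1.21]
```

View pics/wrist_4.png

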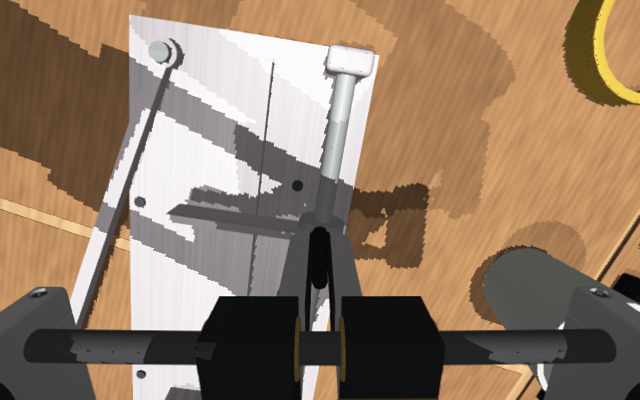

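Request:
{"fn": "arm_command", "kwargs": {"hand": 0.05, "increments": [[0,0,0,0,0,0],[0,0,0,0,0,0],[0,0,0,0,0,0],[0,0,0.015,0,0,0],[0,0,0.03,0,0,0],[0,0,0.04,0,0,-2],[0,0.01,0.04,0,0,-4],[-0.005,0.03,0.03,0,0,-4]]}}

```text
time: 6.55
eef_pos: [586.1, -38.5, 205.9]
eef_rot: [[-0.154, 0.988, -0.027], [0.988, 0.154, 0.013], [0.017, -0.025, -1.0]]
force: [0.8, 0.7, 0.1]
gripper_width: 50.0
```

Request:
{"fn": "arm_command", "kwargs": {"hand": 0.094, "increments": [[-0.005,0.04,0.01,0,0,-4],[-0.005,0.04,0.01,0,0,-4],[-0.005,0.04,0.01,0,0,0],[-0.005,0.04,0,0,0,0],[-0.005,0.03,0,0,0,0],[0,0.01,0,0,0,0],[0,0,0,0,0,0],[0,0,0,0,0,0]]}}

```text
time: 7.22
eef_pos: [562.9, 171.7, 252.1]
eef_rot: [[-0.001, 1.0, 0.001], [1.0, 0.001, 0.018], [0.018, 0.001, -1.0]]
force: [0.2, -0.2, -0.0]
gripper_width: 93.8
```

```bash
python3 plan.py w 540 230 300 0; python3 -c "
from h import *
snap('wrist','5')"
```

```text
t 7.22 tcp [562.93 171.65 252.15] yaw(yaxis) 0.06 zax [ 0.    0.02 -1.  ] w 93.8 F [ 0.25 -0.2  -0.05] T [-0.08 -0.05 -0.07] j [0.19 0.17 1.19 0.02 1.78 0.19]
shift mm [-22.93  58.35  47.85] rot deg [-1.01  0.06 -0.06]
```

View pics/wrist_5.png

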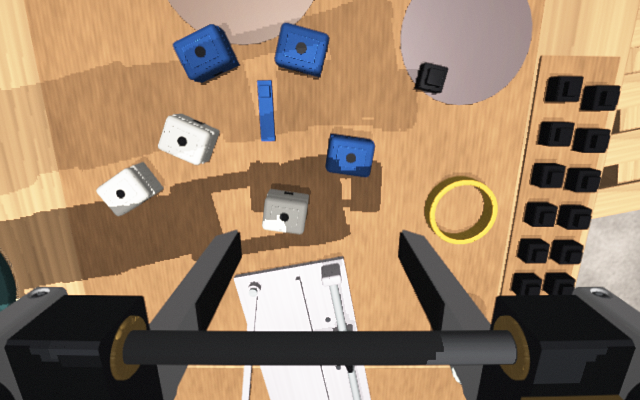

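```bash
cat > caps.py <<'E'
from fit import *
from scipy.optimize import minimize
def bluemask(im):
    h=cv2.cvtColor(im,cv2.COLOR_RGB2HSV)
    return cv2.morphologyEx(((h[...,0]>100)&(h[...,0]<128)&(h[...,1]>110)).astype(np.uint8),cv2.MORPH_CLOSE,np.ones((7,7)))
def sil(m,q,S=4):
    c,s=np.cos(q[2]),np.sin(q[2]); P=[]
    for z in (0,44):
        for a,b in ((27,22),(27,-22),(-27,-22),(-27,22)): P.append((q[0]+c*a-s*b,q[1]+s*a+c*b,z+(q[3] if len(q)>3 else 0)))
    return cv2.convexHull((w2p(m,P)).astype(np.float32)).reshape(-1,2)
def fitcap(m,mask,z0=0):
    ys,xs=np.nonzero(mask); l,t,r,b=xs.min()-12,ys.min()-12,xs.max()+13,ys.max()+13
    S=4; mk=cv2.warpAffine(mask,np.array([[S,0,-l*S+(S-1)/2],[0,S,-t*S+(S-1)/2.]]),((r-l)*S,(b-t)*S),flags=cv2.INTER_LINEAR)>0
    full=None
    def cost(q):
        h=sil(m,[q[0],q[1],q[2],z0]); h=((h-[l,t])*S+(S-1)/2)
        c=np.zeros(mk.shape,np.uint8); cv2.fillPoly(c,[np.round(h*16).astype(np.int32)],1,shift=4)
        c=c>0; return 1-(c&mk).sum()/(c|mk).sum()
    ctr=p2w(m,[(xs.mean(),ys.mean())],28+z0)[0]
    best=None
    for a in np.arange(0,np.pi,np.pi/12):
        r_=minimize(cost,[ctr[0],ctr[1],a],method='Nelder-Mead',options=dict(initial_simplex=[[ctr[0],ctr[1],a],[ctr[0]+6,ctr[1],a],[ctr[0],ctr[1]+6,a],[ctr[0],ctr[1],a+.15]],maxiter=120))
        if best is None or r_.fun<best.fun: best=r_
    return best.x,best.fun
def findcaps(im,m,z0=0,minarea=600,verbose=True):
    bm=bluemask(im); n,lab,stt,cen=cv2.connectedComponentsWithStats(bm)
    out=[]
    for i in range(1,n):
        if stt[i,4]<minarea: continue
        q,f=fitcap(m,(lab==i).astype(np.uint8),z0)
        out.append((q,f)); 
        if verbose: print('px',cen[i],'area',stt[i,4],'xy',q[:2],'yaw54 deg',round(np.degrees(q[2])%180,1),'misfit',round(f,3))
    return out
E
python3 - <<'E'
from caps import *
im,m=load('wrist','5'); o=findcaps(im,m)
v=im.copy()
for q,f in o: cv2.polylines(v,[np.round(sil(m,q)).astype(np.int32)],1,(255,0,0))
save(v,'pics/w5c.png',(150,10,400,210),3)
E
```

```text
px [301.11  49.1 ] area 1976 xy [544.33 308.62] yaw54 deg 167.4 misfit 0.139
px [205.49  53.29] area 2306 xy [434.82 305.04] yaw54 deg 24.3 misfit 0.153
px [265.91 110.32] area 821 xy [516.81 239.13] yaw54 deg 90.9 misfit 0.558
px [349.49 155.31] area 1657 xy [600.52 190.17] yaw54 deg 173.3 misfit 0.121
```

View pics/w5c.png

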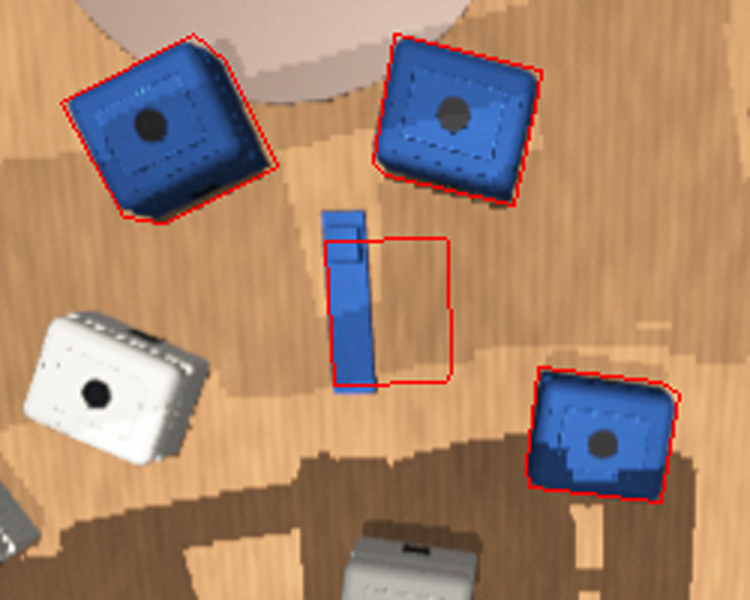

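Request:
{"fn": "arm_command", "kwargs": {"increments": [[0.007,0.003,-0.03,-0.3,0,-1.5],[0.007,0.004,-0.03,-0.3,0,-1.5],[0.008,0.004,-0.03,-0.3,0,-1.5],[0.008,0.004,-0.03,0,0,-1.5],[0.005,0.003,-0.01,0,0,-0.5],[0,0,0,0,0,0],[0,0,0,0,0,0],[0,0,0,0,0,0]]}}

```text
time: 7.93
eef_pos: [603.0, 174.6, 119.5]
eef_rot: [[0.136, 0.991, 0.007], [0.991, -0.136, -0.005], [-0.004, 0.007, -1.0]]
force: [-0.7, -0.3, 0.3]
gripper_width: 94.2
```

```bash
cat > look.py <<'E'
import sys
from caps import *
st(); im,m=snap('wrist',sys.argv[1]); o=findcaps(im,m)
v=im.copy()
for q,f in o: cv2.polylines(v,[np.round(sil(m,q)).astype(np.int32)],1,(255,0,0))
save(v,f'pics/w{sys.argv[1]}c.png')
E
python3 look.py 6; python3 plan.py w 600.5 190.2 17 -6.7
```

```text
t 7.93 tcp [603.01 174.64 119.55] yaw(yaxis) -7.84 zax [ 0.01 -0.01 -1.  ] w 94.2 F [-0.65 -0.27  0.3 ] T [ 0.01 -0.   -0.  ] j [ 0.2   0.29  1.31 -0.01  1.54  0.33]
px [214.37  35.92] area 5186 xy [544.87 308.78] yaw54 deg 162.7 misfit 0.134
px [78.53 64.62] area 6317 xy [433.  305.2] yaw54 deg 16.4 misfit 0.144
px [187.17 131.38] area 1726 xy [527.   239.75] yaw54 deg 91.8 misfit 0.575
px [312.59 181.3 ] area 3569 xy [600.97 189.43] yaw54 deg 174.8 misfit 0.149
t 7.98 tcp [603.34 174.66 120.26] yaw(yaxis) -7.84 zax [ 0.01 -0.   -1.  ] w 94.4 F [-0.22 -0.71 -0.31] T [ 0.03 -0.05 -0.04] j [ 0.2   0.28  1.31 -0.01  1.54  0.33]
shift mm [  -2.84   15.54 -103.26] rot deg [0.28 0.46 1.14]
```

View pics/w6c.png

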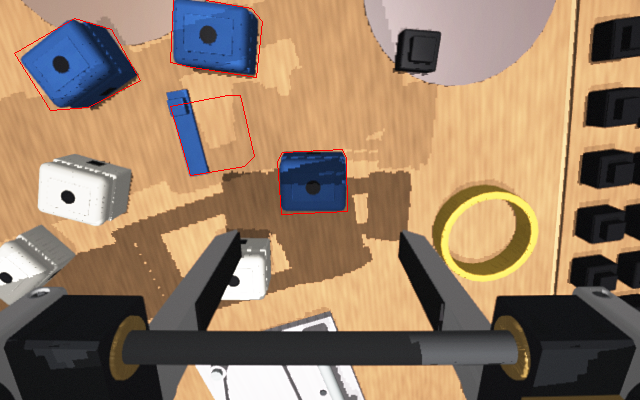

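Request:
{"fn": "arm_command", "kwargs": {"increments": [[-0.001,0.004,-0.01,0.1,0.2,1],[-0.001,0.005,-0.02,0.1,0.2,0.6],[0,0.005,-0.025,0,0,0],[0,0,-0.02,0,0,0],[0,0,-0.012,0,0,0],[0,0,-0.004,0,0,0],[0,0,0,0,0,0],[0,0,0,0,0,0]]}}

```text
time: 8.65
eef_pos: [607.7, 191.1, 39.4]
eef_rot: [[0.102, 0.994, 0.025], [0.995, -0.103, 0.005], [0.008, 0.025, -1.0]]
force: [0.4, 0.3, 0.7]
gripper_width: 94.0
```

```bash
python3 plan.py w 601 189.8 17 -5.8
```

```text
t 8.65 tcp [607.71 191.1   39.39] yaw(yaxis) -5.89 zax [ 0.03  0.01 -1.  ] w 94.0 F [0.35 0.26 0.66] T [-0.01  0.05 -0.01] j [ 0.22  0.34  1.4  -0.    1.37  0.32]
shift mm [ -6.71  -1.3  -22.39] rot deg [-0.3   1.45  0.09]
```

Request:
{"fn": "arm_command", "kwargs": {"increments": [[-0.002,-0.001,-0.006,-0.2,0.6,0],[-0.002,0,-0.006,0,0.5,0],[-0.002,0,-0.005,0,0.4,0],[-0.001,0,-0.003,0,0,0],[0,0,0,0,0,0],[0,0,0,0,0,0],[0,0,0,0,0,0],[0,0,0,0,0,0]]}}

```text
time: 9.32
eef_pos: [603.2, 190.4, 22.6]
eef_rot: [[0.103, 0.995, 0.005], [0.995, -0.103, 0.003], [0.004, 0.005, -1.0]]
force: [-0.6, 0.7, 0.1]
gripper_width: 93.9
```

```bash
python3 plan.py w 601 189.8 17 -5.8
```

```text
t 9.32 tcp [603.24 190.42  22.6 ] yaw(yaxis) -5.89 zax [ 0.  0. -1.] w 93.9 F [-0.56  0.69  0.11] T [0.03 0.   0.04] j [0.21 0.36 1.41 0.   1.36 0.32]
shift mm [-2.24 -0.62 -5.6 ] rot deg [-0.18  0.28  0.09]
```

Lower a bit and close in one call.

Request:
{"fn": "arm_command", "kwargs": {"increments": [[-0.001,0,-0.003,-0.1,0.2,0],[-0.001,0,-0.003,0,0.1,0],[0,0,0,0,0,0],[0,0,0,0,0,0],[0,0,0,0,0,0],[0,0,0,0,0,0],[0,0,0,0,0,0],[0,0,0,0,0,0]]}}

```text
time: 9.98
eef_pos: [601.3, 190.6, 16.5]
eef_rot: [[0.103, 0.995, 0.0], [0.995, -0.103, 0.002], [0.002, -0.0, -1.0]]
force: [-0.4, 0.2, 0.3]
gripper_width: 94.3
```

Request:
{"fn": "arm_command", "kwargs": {"hand": 0.0, "squeeze": 35, "increments": [[0,0,0,0,0,0],[0,0,0,0,0,0],[0,0,0,0,0,0],[0,0,0,0,0,0],[0,0,0,0,0,0],[0,0,0,0,0,0],[0,0,0,0,0,0],[0,0,0,0,0,0]]}}

```text
time: 10.65
eef_pos: [601.5, 190.6, 16.8]
eef_rot: [[0.103, 0.995, 0.0], [0.995, -0.103, 0.002], [0.002, 0.0, -1.0]]
force: [-0.0, 0.0, 0.6]
gripper_width: 53.7
```

```bash
python3 plan.py j 0 -87 120 0
```

```text
t 10.65 tcp [601.47 190.56  16.82] yaw(yaxis) -5.89 zax [ 0.  0. -1.] w 53.7 F [-0.03  0.04  0.59] T [0.   0.01 0.05] j [0.22 0.37 1.42 0.   1.36 0.32]
shift mm [ -49.17 -435.67  103.18] rot deg [-0.1   0.01 17.09]
```

Request:
{"fn": "arm_command", "kwargs": {"increments": [[0,0,0.02,0,0,0],[0,0,0.035,0,0,0],[-0.003,-0.02,0.035,0,0,2],[-0.005,-0.035,0.02,0,0,2],[-0.006,-0.04,0,0,0,2],[-0.006,-0.04,0,0,0,2],[-0.006,-0.04,0,0,0,2],[-0.006,-0.04,0,0,0,2]]}}

```text
time: 11.32
eef_pos: [565.5, -23.9, 129.0]
eef_rot: [[-0.132, 0.991, -0.001], [0.991, 0.132, -0.002], [-0.001, -0.001, -1.0]]
force: [0.7, -0.7, -0.7]
gripper_width: 53.8
```

```bash
python3 plan.py j 0 -87 120 0
```

```text
t 11.32 tcp [565.55 -23.89 129.03] yaw(yaxis) 7.58 zax [-0. -0. -1.] w 53.8 F [ 0.74 -0.74 -0.66] T [ 0.04 -0.04 -0.02] j [-0.14  0.15  1.45 -0.    1.54 -0.27]
shift mm [ -13.25 -221.22   -9.03] rot deg [ 0.09 -0.07  3.62]
```

Request:
{"fn": "arm_command", "kwargs": {"increments": [[-0.002,-0.04,0,0,0,1],[-0.002,-0.04,0,0,0,1],[-0.002,-0.04,0,0,0,1],[-0.002,-0.035,0,0,0,0.5],[-0.002,-0.025,0,0,0,0],[-0.001,-0.01,0,0,0,0],[0,0,0,0,0,0],[0,0,0,0,0,0]]}}

```text
time: 11.98
eef_pos: [549.4, -230.3, 129.0]
eef_rot: [[-0.186, 0.983, -0.0], [0.983, 0.186, -0.004], [-0.003, -0.001, -1.0]]
force: [0.6, 0.3, -0.6]
gripper_width: 53.8
```

```bash
python3 plan.py j 0 -87 40 0;  python3 -c "
from h import *
snap('wrist','7')"
```

```text
t 11.98 tcp [ 549.44 -230.3   128.95] yaw(yaxis) 10.73 zax [-0. -0. -1.] w 53.8 F [ 0.58  0.29 -0.56] T [ 0.01 -0.04 -0.01] j [-0.49  0.21  1.38 -0.    1.55 -0.68]
shift mm [  2.86 -14.81 -88.95] rot deg [ 0.2  -0.02  0.47]
```

View pics/wrist_7.png

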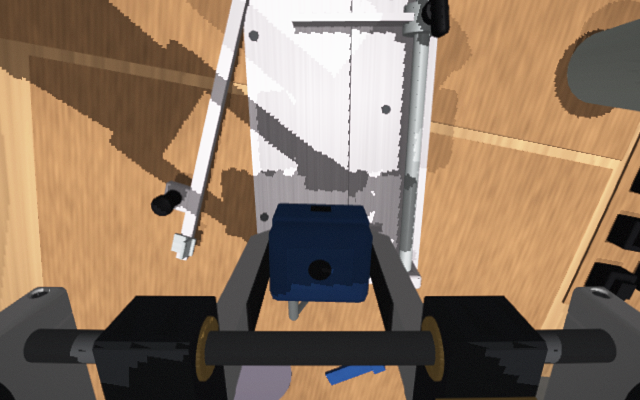

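```bash
cat > held.py <<'E'
import sys
from caps import *
tag,dz=sys.argv[1],float(sys.argv[2])
s=st(); im,m=snap('wrist',tag); t=np.array(s['eef_pos']); p=np.load('jig.npy')
o=findcaps(im,m,z0=t[2]-dz,verbose=False)
o=sorted(o,key=lambda a:np.hypot(*(a[0][:2]-t[:2])))[:1]
for q,f in o: print('held cap off world',q[:2]-t[:2],'jig',w2j(p,[(q[0],q[1],0)])[0]-w2j(p,[t])[0],'cap jig',w2j(p,[(q[0],q[1],0)])[0][:2],'yaw jig',np.degrees(q[2]-p[2])%180,'misfit',f)
E
python3 held.py 8 16.8
```

```text
t 12.03 tcp [ 549.5  -229.87  128.9 ] yaw(yaxis) 10.79 zax [-0. -0. -1.] w 54.0 F [-1.64  0.01 -0.44] T [-0.01  0.02  0.09] j [-0.49  0.21  1.38 -0.    1.55 -0.68]
held cap off world [ 0.57 -1.95] jig [   0.18   -2.02 -128.9 ] cap jig [  0.39 -73.53] yaw jig 175.96924472078615 misfit 0.14908259569728588
```

```bash
python3 plan.py j 0 -83 28 0
```

```text
t 12.08 tcp [ 549.67 -229.18  129.  ] yaw(yaxis) 10.86 zax [-0. -0. -1.] w 53.8 F [ 0.08  1.47 -1.3 ] T [0.01 0.   0.  ] j [-0.49  0.21  1.38 -0.    1.55 -0.68]
shift mm [   1.85  -12.01 -101.  ] rot deg [ 0.21 -0.03  0.34]
```

Request:
{"fn": "arm_command", "kwargs": {"increments": [[0,-0.004,-0.01,0.1,0.2,0.3],[0,-0.004,-0.02,0.1,0.2,0],[0,-0.004,-0.02,0,0.2,0],[0,0,-0.015,0,0.2,0],[0,0,-0.006,0,0.1,0],[0,0,0,0,0,0],[0,0,0,0,0,0],[0,0,0,0,0,0]]}}

```text
time: 12.75
eef_pos: [552.6, -230.4, 54.3]
eef_rot: [[-0.211, 0.977, -0.015], [0.977, 0.211, 0.002], [0.005, -0.014, -1.0]]
force: [-0.2, -0.5, 0.1]
gripper_width: 54.1
```

```bash
python3 plan.py j 0 -83 28 0
```

```text
t 12.75 tcp [ 552.62 -230.38   54.31] yaw(yaxis) 12.2 zax [-0.02  0.   -1.  ] w 54.1 F [-0.19 -0.51  0.11] T [ 0.03  0.03 -0.04] j [-0.49  0.28  1.45 -0.01  1.42 -0.7 ]
shift mm [ -1.1  -10.8  -26.31] rot deg [-0.11 -0.86 -1.  ]
```

Request:
{"fn": "arm_command", "kwargs": {"increments": [[0,-0.004,-0.004,0,-0.4,-0.5],[0,-0.004,-0.007,0,-0.3,-0.5],[0,-0.003,-0.007,0,0,0],[0,0,-0.005,0,0,0],[0,0,0,0,0,0],[0,0,0,0,0,0],[0,0,0,0,0,0],[0,0,0,0,0,0]]}}

```text
time: 13.42
eef_pos: [555.5, -243.0, 36.3]
eef_rot: [[-0.192, 0.981, 0.008], [0.981, 0.192, 0.0], [-0.001, 0.008, -1.0]]
force: [-0.1, 1.6, 2.0]
gripper_width: 54.1
```

```bash
python3 plan.py j 0 -83 28 0
```

```text
t 13.42 tcp [ 555.52 -242.95   36.33] yaw(yaxis) 11.1 zax [ 0.01  0.   -1.  ] w 54.1 F [-0.09  1.59  2.02] T [0.27 0.1  0.05] j [-0.51  0.29  1.47  0.    1.37 -0.7 ]
shift mm [-4.    1.77 -8.33] rot deg [-0.01  0.44  0.1 ]
```

Request:
{"fn": "arm_command", "kwargs": {"increments": [[-0.001,0.001,0.003,0,0.2,0],[-0.002,0.0005,0.001,0,0.1,0],[-0.002,0,0,0,0.1,0],[-0.0005,0,0,0,0,0],[0,0,0,0,0,0],[0,0,0,0,0,0],[0,0,0,0,0,0],[0,0,0,0,0,0]]}}

```text
time: 14.08
eef_pos: [548.8, -242.8, 39.5]
eef_rot: [[-0.192, 0.981, -0.001], [0.981, 0.192, -0.002], [-0.002, -0.002, -1.0]]
force: [-0.0, -0.6, -1.0]
gripper_width: 54.0
```

```bash
python3 plan.py j -0.5 -83 28 0
```

```text
t 14.08 tcp [ 548.81 -242.85   39.45] yaw(yaxis) 11.06 zax [-0. -0. -1.] w 54.0 F [-0.01 -0.61 -1.04] T [-0.03  0.01 -0.02] j [-0.51  0.28  1.48 -0.    1.38 -0.7 ]
shift mm [  2.23   1.57 -11.45] rot deg [ 0.14 -0.08  0.14]
```

Request:
{"fn": "arm_command", "kwargs": {"increments": [[0.001,0.001,-0.004,0,0,0],[0,0.0005,-0.004,0,0,0],[0,0,-0.003,0,0,0],[0,0,-0.001,0,0,0],[0,0,0,0,0,0],[0,0,0,0,0,0],[0,0,0,0,0,0],[0,0,0,0,0,0]]}}

```text
time: 14.75
eef_pos: [549.9, -241.4, 26.8]
eef_rot: [[-0.192, 0.981, -0.002], [0.981, 0.192, -0.003], [-0.003, -0.002, -1.0]]
force: [-0.8, 0.3, -0.0]
gripper_width: 54.0
```

```bash
python3 plan.py j -0.5 -83 28 0
```

```text
t 14.75 tcp [ 549.93 -241.4    26.75] yaw(yaxis) 11.07 zax [-0. -0. -1.] w 54.0 F [-0.77  0.28 -0.01] T [ 0.03  0.09 -0.01] j [-0.51  0.3   1.49 -0.    1.36 -0.7 ]
shift mm [1.1  0.12 1.25] rot deg [ 0.17 -0.09  0.13]
```

Request:
{"fn": "arm_command", "kwargs": {"increments": [[0.001,-0.001,0,0,0,0],[0.0008,-0.0015,0,0,0,0],[0.0005,-0.0015,0,0,0,0],[0.0005,-0.0015,0,0,0,0],[0.0005,-0.0015,0,0,0,0],[0,-0.0015,0,0,0,0],[0,-0.0015,0,0,0,0],[0,-0.001,0,0,0,0]]}}

```text
time: 15.42
eef_pos: [550.8, -244.1, 27.0]
eef_rot: [[-0.195, 0.981, -0.01], [0.981, 0.195, 0.015], [0.017, -0.006, -1.0]]
force: [-1.3, 3.8, 2.9]
gripper_width: 54.1
```

```bash
python3 plan.py j 0 -88 28 0;python3 held.py 9 16.8
```

```text
t 15.42 tcp [ 550.83 -244.11   27.01] yaw(yaxis) 11.25 zax [-0.01  0.01 -1.  ] w 54.1 F [-1.35  3.75  2.94] T [0.7  0.38 0.12] j [-0.52  0.31  1.47  0.01  1.38 -0.71]
shift mm [ 1.66 -1.98  0.99] rot deg [-0.86 -0.55 -0.05]
t 15.42 tcp [ 550.83 -244.11   27.01] yaw(yaxis) 11.25 zax [-0.01  0.01 -1.  ] w 54.1 F [-1.35  3.75  2.94] T [0.7  0.38 0.12] j [-0.52  0.31  1.47  0.01  1.38 -0.71]
held cap off world [ 1.03 -1.9 ] jig [  0.64  -2.07 -27.01] cap jig [ -0.61 -87.81] yaw jig 178.03228227610205 misfit 0.1305071977588662
```

View pics/wrist_9.png

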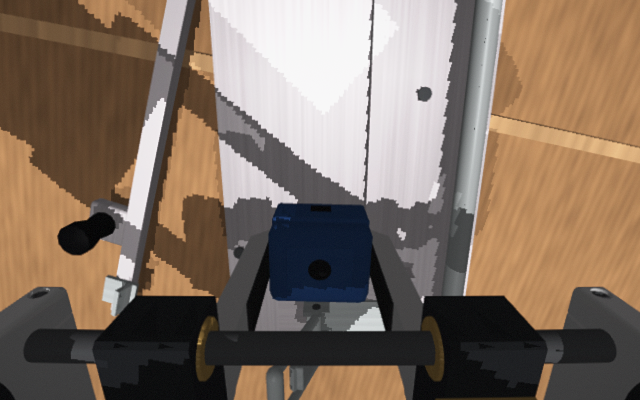

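Request:
{"fn": "arm_command", "kwargs": {"increments": [[0.0012,0.0005,0,0.2,0.2,0],[0.0012,0.0002,0,0,0.2,0],[0.0012,0.0002,0,0,0,0],[0.0012,0.0002,0,0,0,0],[0.0012,0.0002,0,0,0,0],[0.001,0,0,0,0,0],[0,0,0,0,0,0],[0,0,0,0,0,0]]}}

```text
time: 16.13
eef_pos: [551.2, -244.1, 27.7]
eef_rot: [[-0.195, 0.98, -0.034], [0.981, 0.195, 0.019], [0.025, -0.03, -0.999]]
force: [-3.2, 2.5, 2.2]
gripper_width: 54.1
```

```bash
python3 plan.py j 0 -88 28 0
```

```text
t 16.13 tcp [ 551.16 -244.07   27.65] yaw(yaxis) 11.26 zax [-0.03  0.02 -1.  ] w 54.1 F [-3.15  2.51  2.18] T [0.42 0.45 0.09] j [-0.51  0.33  1.45 -0.    1.41 -0.71]
shift mm [ 1.33 -2.02  0.35] rot deg [-1.07 -1.96 -0.04]
```

Request:
{"fn": "arm_command", "kwargs": {"increments": [[0,0,0,-0.5,-1,0],[0,0,0,-0.5,-1,0],[0,0,0,0,0,0],[0,0,0,0,0,0],[0,0,0,0,0,0],[0,0,0,0,0,0],[0,0,0,0,0,0],[0,0,0,0,0,0]]}}

```text
time: 16.8
eef_pos: [550.8, -244.0, 26.8]
eef_rot: [[-0.195, 0.981, 0.004], [0.981, 0.195, -0.0], [-0.001, 0.003, -1.0]]
force: [-2.1, 2.7, 2.7]
gripper_width: 54.0
```

Request:
{"fn": "arm_command", "kwargs": {"hand": 0.08, "increments": [[0,0,0,0,0,0],[0,0,0,0,0,0],[0,0,0,0,0,0],[0,0,0,0,0,0],[0,0,0.015,0,0,0],[0,0,0.03,0,0,0],[0,0,0.04,0,0,0],[0,0.01,0.03,0,0,0]]}}

```text
time: 17.47
eef_pos: [548.1, -236.8, 135.0]
eef_rot: [[-0.191, 0.982, -0.006], [0.982, 0.191, 0.0], [0.001, -0.006, -1.0]]
force: [-0.6, -0.0, 0.2]
gripper_width: 80.0
```

```bash
st=1
python3 - <<'E'
from caps import *
s=st(); im,m=snap('wrist','10'); p=np.load('jig.npy')
for q,f in findcaps(im,m,z0=10,verbose=False): print(w2j(p,[(q[0],q[1],0)])[0][:2],np.degrees(q[2]-p[2])%180,f)
E
```

```text
t 17.47 tcp [ 548.13 -236.8   135.01] yaw(yaxis) 11.0 zax [-0.01  0.   -1.  ] w 80.0 F [-0.56 -0.01  0.22] T [ 0.01 -0.06 -0.01] j [-0.5   0.22  1.36 -0.    1.57 -0.69]
[ -0.21 -85.4 ] 176.0581214614812 0.13729305610043152
```

View pics/wrist_10.png

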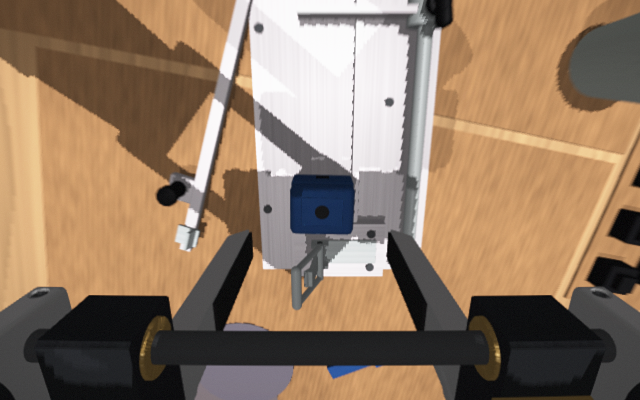

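Request:
{"fn": "arm_command", "kwargs": {"hand": 0.094, "increments": [[0,0.03,0.03,0,0,-2],[0,0.041,0.01,0,0,-3],[0,0.041,0,0,0,-3],[0,0.041,0,0,0,-3],[0,0.041,0,0,0,-3],[0,0.041,0,0,0,-3],[0,0.041,0,0,0,-3],[0,0.041,0,0,0,-3]]}}

```text
time: 18.18
eef_pos: [555.2, 75.3, 185.5]
eef_rot: [[0.242, 0.97, 0.024], [0.97, -0.241, -0.019], [-0.013, 0.028, -1.0]]
force: [1.0, -0.9, 0.7]
gripper_width: 94.0
```

```bash
python3 plan.py w 544.5 260 150 -15
```

```text
t 18.18 tcp [555.19  75.27 185.45] yaw(yaxis) -13.96 zax [ 0.02 -0.02 -1.  ] w 94.0 F [ 0.96 -0.88  0.71] T [-0.04 -0.   -0.05] j [ 0.05  0.1   1.4  -0.02  1.62  0.29]
shift mm [-10.69 184.73 -35.45] rot deg [ 1.11  1.36 -1.03]
```

Request:
{"fn": "arm_command", "kwargs": {"increments": [[0,0.035,0,0.3,0.4,0],[-0.002,0.035,-0.005,0.3,0.4,0],[-0.002,0.035,-0.01,0.2,0.4,0],[-0.002,0.025,-0.01,0.2,0,0],[0,0.01,-0.005,0,0,0],[0,0,0,0,0,0],[0,0,0,0,0,0],[0,0,0,0,0,0]]}}

```text
time: 18.85
eef_pos: [550.0, 229.2, 155.3]
eef_rot: [[0.233, 0.972, 0.012], [0.972, -0.233, 0.0], [0.003, 0.012, -1.0]]
force: [0.4, 0.2, 0.3]
gripper_width: 93.8
```

```bash
python3 look.py 11; python3 plan.py w 544.5 308.7 17 -15
```

```text
t 18.85 tcp [550.01 229.19 155.31] yaw(yaxis) -13.5 zax [ 0.01  0.   -1.  ] w 93.8 F [0.43 0.22 0.28] T [-0.01  0.03  0.01] j [ 0.3   0.19  1.35 -0.    1.59  0.54]
px [287.94 104.41] area 2970 xy [543.68 309.27] yaw54 deg 165.7 misfit 0.127
px [174.65 136.43] area 3447 xy [432.39 305.49] yaw54 deg 19.6 misfit 0.144
px [263.29 180.66] area 1189 xy [519.26 244.95] yaw54 deg 90.9 misfit 0.598
t 18.9 tcp [550.23 228.8  155.56] yaw(yaxis) -13.55 zax [ 0.01  0.   -1.  ] w 94.1 F [0.01 0.76 1.69] T [ 0.05  0.   -0.03] j [ 0.3   0.19  1.35 -0.    1.59  0.54]
shift mm [  -5.73   79.9  -138.56] rot deg [-0.02  0.73 -1.45]
```

View pics/w11c.png

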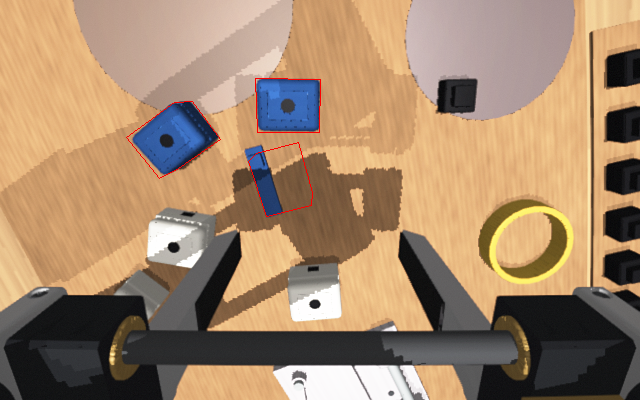

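Run:
```python
from fit import *
im,m=load('scene','1')
for r in [(478,243),(463,290)]: print(p2w(m,[r],0))
```

```text
[[494.64 507.28   0.  ]]
[[654.38 478.51   0.  ]]
```

Request:
{"fn": "arm_command", "kwargs": {"increments": [[-0.002,0.02,-0.015,0,0.2,0.2],[-0.002,0.025,-0.02,0,0.2,0],[-0.002,0.025,-0.02,0,0.2,0],[-0.001,0.01,-0.02,0,0.2,0],[0,0,-0.015,0,0.1,0],[0,0,0,0,0,0],[0,0,0,0,0,0],[0,0,0,0,0,0]]}}

```text
time: 19.57
eef_pos: [552.3, 298.9, 71.4]
eef_rot: [[0.251, 0.968, 0.013], [0.968, -0.251, 0.001], [0.004, 0.012, -1.0]]
force: [-0.2, 0.1, -0.3]
gripper_width: 94.3
```

```bash
python3 plan.py w 544.2 309 17 -13.5
```

```text
t 19.57 tcp [552.25 298.89  71.36] yaw(yaxis) -14.52 zax [ 0.01  0.   -1.  ] w 94.3 F [-0.16  0.14 -0.33] T [ 0.01 -0.01 -0.  ] j [ 0.41  0.31  1.38 -0.    1.44  0.66]
shift mm [ -8.05  10.11 -54.36] rot deg [-0.07  0.73  1.02]
```

Request:
{"fn": "arm_command", "kwargs": {"increments": [[-0.003,0.004,-0.01,0,0.3,0.5],[-0.003,0.004,-0.013,0,0.3,0.5],[-0.003,0.002,-0.013,0,0.3,0],[-0.002,0,-0.01,0,0.2,0],[-0.001,0,-0.004,0,0,0],[0,0,0,0,0,0],[0,0,0,0,0,0],[0,0,0,0,0,0]]}}

```text
time: 20.23
eef_pos: [541.4, 307.9, 20.4]
eef_rot: [[0.236, 0.972, -0.002], [0.972, -0.236, 0.003], [0.003, -0.003, -1.0]]
force: [-0.7, -1.2, 0.3]
gripper_width: 93.8
```

```bash
python3 plan.py w 544.2 309 17 -13.5
```

```text
t 20.23 tcp [541.41 307.89  20.42] yaw(yaxis) -13.64 zax [-0.  0. -1.] w 93.8 F [-0.72 -1.17  0.28] T [-0.02  0.03 -0.03] j [0.42 0.35 1.44 0.   1.36 0.66]
shift mm [ 2.79  1.11 -3.42] rot deg [-0.19 -0.14  0.14]
```

Request:
{"fn": "arm_command", "kwargs": {"increments": [[0.001,0.001,-0.002,0,0,0],[0.001,0,-0.001,0,0,0],[0,0,0,0,0,0],[0,0,0,0,0,0],[0,0,0,0,0,0],[0,0,0,0,0,0],[0,0,0,0,0,0],[0,0,0,0,0,0]]}}

```text
time: 20.9
eef_pos: [545.5, 309.7, 19.7]
eef_rot: [[0.236, 0.972, 0.002], [0.972, -0.236, 0.005], [0.006, 0.001, -1.0]]
force: [-0.5, -0.6, -0.9]
gripper_width: 93.9
```

Request:
{"fn": "arm_command", "kwargs": {"hand": 0.0, "increments": [[0,0,0,0,0,0],[0,0,0,0,0,0],[0,0,0,0,0,0],[0,0,0,0,0,0],[0,0,0,0,0,0],[0,0,0,0,0,0],[0,0,0,0,0,0],[0,0,0,0,0,0]]}}

```text
time: 21.57
eef_pos: [545.3, 309.8, 19.9]
eef_rot: [[0.236, 0.972, 0.002], [0.972, -0.236, 0.005], [0.006, 0.0, -1.0]]
force: [0.5, -0.1, 0.3]
gripper_width: 53.6
```

```bash
python3 plan.py j -1 -40 120 0
```

```text
t 21.57 tcp [545.29 309.76  19.86] yaw(yaxis) -13.64 zax [ 0.    0.01 -1.  ] w 53.6 F [ 0.52 -0.11  0.35] T [0.03 0.02 0.03] j [0.42 0.35 1.43 0.   1.36 0.66]
shift mm [  -3.1  -508.96  100.14] rot deg [-0.33  0.04 24.84]
```

Request:
{"fn": "arm_command", "kwargs": {"increments": [[0,0,0.02,0,0,0],[0,0,0.035,0,0,0],[0,-0.02,0.035,0,0,1],[0,-0.035,0.02,0,0,2],[0,-0.04,0,0,0,3],[0,-0.04,0,0,0,3],[0,-0.04,0,0,0,3],[0,-0.04,0,0,0,3]]}}

```text
time: 22.23
eef_pos: [541.8, 94.1, 132.1]
eef_rot: [[-0.051, 0.999, 0.001], [0.999, 0.051, 0.002], [0.002, 0.001, -1.0]]
force: [-0.2, -0.7, -0.3]
gripper_width: 53.9
```

```bash
python3 plan.py j -1 -40 120 0
```

```text
t 22.23 tcp [541.75  94.11 132.1 ] yaw(yaxis) 2.9 zax [ 0.  0. -1.] w 53.9 F [-0.16 -0.69 -0.26] T [-0.02  0.   -0.  ] j [0.07 0.11 1.49 0.   1.54 0.02]
shift mm [   0.44 -293.31  -12.1 ] rot deg [-0.1   0.05  8.3 ]
```

Request:
{"fn": "arm_command", "kwargs": {"increments": [[0,-0.041,0,0,0,1.5],[0,-0.041,0,0,0,1.5],[0,-0.041,0,0,0,1.5],[0,-0.041,0,0,0,1],[0,-0.041,-0.002,0,0,1],[0,-0.035,-0.003,0,0,0],[0,-0.02,-0.002,0,0,0],[0,-0.008,-0.002,0,0,0]]}}

```text
time: 22.9
eef_pos: [538.8, -187.7, 124.4]
eef_rot: [[-0.165, 0.986, 0.006], [0.986, 0.165, -0.002], [-0.003, 0.006, -1.0]]
force: [0.5, 0.3, 0.5]
gripper_width: 53.4
```

```bash
python3 held.py 12 19.9; python3 plan.py j -1 -38 60 0
```

```text
t 22.9 tcp [ 538.76 -187.75  124.44] yaw(yaxis) 9.5 zax [ 0.01 -0.   -1.  ] w 53.4 F [0.53 0.34 0.48] T [ 0.06 -0.   -0.02] j [-0.43  0.16  1.45  0.    1.52 -0.6 ]
held cap off world [ 0.52 -0.52] jig [   0.41   -0.61 -124.44] cap jig [ -1.73 -28.71] yaw jig 178.00394860433457 misfit 0.14798461585051936
t 22.95 tcp [ 538.44 -188.17  123.73] yaw(yaxis) 9.47 zax [ 0. -0. -1.] w 54.1 F [ 0.41 -0.58 -0.65] T [-0.04 -0.02  0.03] j [-0.44  0.16  1.46 -0.    1.52 -0.6 ]
shift mm [  3.36  -9.07 -63.73] rot deg [0.16 0.29 1.73]
```

View pics/wrist_12.png

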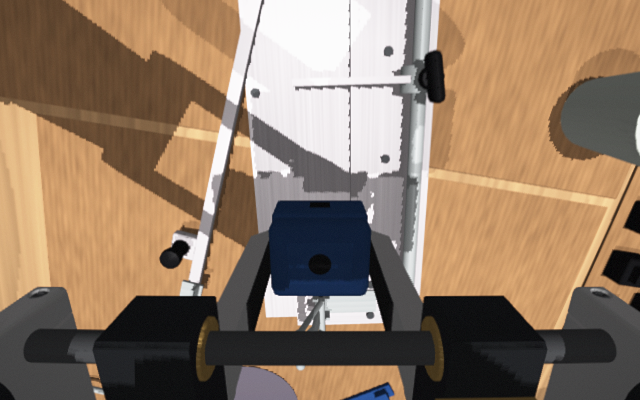

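Request:
{"fn": "arm_command", "kwargs": {"increments": [[0.001,-0.003,-0.01,0.1,0.2,0.7],[0,-0.003,-0.015,0.1,0.2,0.5],[0,-0.003,-0.015,0,0.2,0.5],[0,-0.001,-0.012,0,0.1,0],[0,0,-0.006,0,0.1,0],[0,0,0,0,0,0],[0,0,0,0,0,0],[0,0,0,0,0,0]]}}

```text
time: 23.62
eef_pos: [538.9, -189.4, 57.1]
eef_rot: [[-0.206, 0.979, -0.015], [0.979, 0.206, 0.007], [0.01, -0.013, -1.0]]
force: [-0.7, 0.1, -1.0]
gripper_width: 53.7
```

```bash
python3 plan.py j -1.5 -38 34 0
```

```text
t 23.62 tcp [ 538.92 -189.41   57.12] yaw(yaxis) 11.88 zax [-0.01  0.01 -1.  ] w 53.7 F [-0.71  0.1  -1.01] T [-0.07 -0.01  0.01] j [-0.44  0.22  1.52  0.    1.42 -0.64]
shift mm [  2.39  -7.92 -23.12] rot deg [-0.43 -0.85 -0.67]
```

Request:
{"fn": "arm_command", "kwargs": {"increments": [[0,-0.004,-0.003,-0.2,-0.5,-0.4],[0,-0.004,-0.007,-0.2,-0.4,-0.3],[0,-0.002,-0.007,0,0,0],[0,0,-0.004,0,0,0],[0,0,0,0,0,0],[0,0,0,0,0,0],[0,0,0,0,0,0],[0,0,0,0,0,0]]}}

```text
time: 24.28
eef_pos: [540.5, -200.9, 36.7]
eef_rot: [[-0.193, 0.981, 0.007], [0.981, 0.193, -0.002], [-0.004, 0.007, -1.0]]
force: [-1.0, -0.5, 0.1]
gripper_width: 53.8
```

```bash
python3 plan.py j -1.5 -38 30 0
```

```text
t 24.28 tcp [ 540.45 -200.92   36.74] yaw(yaxis) 11.11 zax [ 0.01 -0.   -1.  ] w 53.8 F [-1.01 -0.46  0.07] T [-0.   -0.02  0.04] j [-0.45  0.23  1.55  0.    1.35 -0.65]
shift mm [ 0.86  3.58 -6.74] rot deg [0.14 0.43 0.09]
```

Request:
{"fn": "arm_command", "kwargs": {"increments": [[0,0.0015,-0.001,0.1,0.2,0],[0,0.001,-0.002,0,0.1,0],[0,0,-0.002,0,0,0],[0,0,-0.002,0,0,0],[0,0,0,0,0,0],[0,0,0,0,0,0],[0,0,0,0,0,0],[0,0,0,0,0,0]]}}

```text
time: 24.95
eef_pos: [541.4, -198.3, 30.0]
eef_rot: [[-0.193, 0.981, 0.004], [0.981, 0.193, -0.001], [-0.002, 0.003, -1.0]]
force: [-0.3, 0.3, -0.6]
gripper_width: 54.0
```

```bash
python3 plan.py j -1 -38 30 0
```

```text
t 24.95 tcp [ 541.37 -198.26   30.05] yaw(yaxis) 11.14 zax [ 0. -0. -1.] w 54.0 F [-0.29  0.33 -0.61] T [-0.01 -0.04  0.08] j [-0.45  0.24  1.55  0.    1.35 -0.64]
shift mm [ 0.43  1.03 -0.05] rot deg [0.08 0.2  0.06]
```

Request:
{"fn": "arm_command", "kwargs": {"increments": [[0.0005,-0.0015,-0.0005,0,0.1,0],[0.0005,-0.0015,0,0,0,0],[0.0005,-0.0015,0,0,0,0],[0.0005,-0.0015,0,0,0,0],[0.0008,-0.0015,0,0,0,0],[0.0008,-0.0015,0,0,0,0],[0.0008,-0.0015,0,0,0,0],[0.0008,-0.0015,0,0,0,0]]}}

```text
time: 25.62
eef_pos: [543.2, -202.6, 30.1]
eef_rot: [[-0.193, 0.981, -0.008], [0.981, 0.193, 0.016], [0.017, -0.005, -1.0]]
force: [-3.2, 4.9, 3.4]
gripper_width: 53.9
```

```bash
python3 plan.py j 0 -43.5 30 0
```

```text
t 25.62 tcp [ 543.23 -202.64   30.11] yaw(yaxis) 11.15 zax [-0.01  0.02 -1.  ] w 53.9 F [-3.16  4.91  3.43] T [ 0.81  0.47 -0.11] j [-0.46  0.26  1.53  0.01  1.37 -0.66]
shift mm [ 0.62  0.2  -0.11] rot deg [-0.93 -0.46  0.06]
```

Request:
{"fn": "arm_command", "kwargs": {"increments": [[0,0,0,-0.5,-0.3,0],[0,0,0,-0.4,-0.2,0],[0,0,0,0,0,0],[0,0,0,0,0,0],[0,0,0,0,0,0],[0,0,0,0,0,0],[0,0,0,0,0,0],[0,0,0,0,0,0]]}}

```text
time: 26.28
eef_pos: [543.1, -202.5, 29.9]
eef_rot: [[-0.193, 0.981, 0.001], [0.981, 0.193, 0.0], [-0.0, 0.001, -1.0]]
force: [0.1, 1.4, 0.7]
gripper_width: 53.7
```

Request:
{"fn": "arm_command", "kwargs": {"hand": 0.08, "increments": [[0,0,0,0,0,0],[0,0,0,0,0,0],[0,0,0,0,0,0],[0,0,0,0,0,0],[0,0,0.015,0,0,0],[0,0,0.03,0,0,0],[0,0,0.04,0,0,0],[0,0.01,0.03,0,0,0]]}}

```text
time: 26.95
eef_pos: [537.3, -194.0, 138.0]
eef_rot: [[-0.191, 0.982, -0.016], [0.982, 0.191, 0.002], [0.005, -0.015, -1.0]]
force: [0.3, 0.3, 1.3]
gripper_width: 79.9
```

```bash
python3 -c "
from h import *
st();snap('wrist','13')"
```

```text
t 26.95 tcp [ 537.34 -193.97  138.  ] yaw(yaxis) 11.0 zax [-0.02  0.   -1.  ] w 79.9 F [0.32 0.32 1.26] T [-0.02 -0.06 -0.04] j [-0.44  0.17  1.41 -0.    1.57 -0.63]
```

View pics/wrist_13.png

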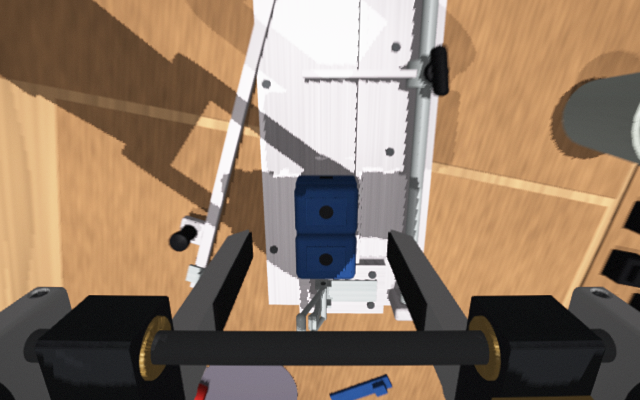

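Two caps close together at (326,212) and (326,258). Now cap B at about (433, 305).

Request:
{"fn": "arm_command", "kwargs": {"hand": 0.094, "increments": [[0,0.03,0.03,0,0,1],[0,0.041,0.01,0,0,1],[-0.003,0.041,0,0,0,1],[-0.005,0.041,0,0,0,1],[-0.01,0.041,0,0,0,1],[-0.01,0.041,0,0,0,1],[-0.01,0.041,0,0,0,1],[-0.01,0.041,0,0,0,1]]}}

```text
time: 27.67
eef_pos: [496.1, 114.7, 186.9]
eef_rot: [[-0.318, 0.948, 0.015], [0.948, 0.318, -0.008], [-0.012, 0.012, -1.0]]
force: [0.9, 0.8, 0.5]
gripper_width: 94.1
```

```bash
python3 plan.py w 440 250 150 21
```

```text
t 27.67 tcp [496.08 114.71 186.95] yaw(yaxis) 18.57 zax [ 0.02 -0.01 -1.  ] w 94.1 F [0.92 0.79 0.48] T [ 0.   -0.04  0.02] j [ 0.12 -0.01  1.51 -0.01  1.63 -0.2 ]
shift mm [-56.08 135.29 -36.95] rot deg [0.41 0.88 2.44]
```

Request:
{"fn": "arm_command", "kwargs": {"increments": [[-0.012,0.025,0,0.1,0.2,1],[-0.012,0.028,-0.005,0.1,0.2,1],[-0.012,0.028,-0.01,0.1,0.2,0.5],[-0.01,0.018,-0.01,0.1,0.2,0],[-0.004,0.006,-0.005,0,0,0],[0,0,0,0,0,0],[0,0,0,0,0,0],[0,0,0,0,0,0]]}}

```text
time: 28.33
eef_pos: [442.5, 230.7, 157.0]
eef_rot: [[-0.373, 0.928, 0.009], [0.928, 0.373, 0.002], [-0.001, 0.009, -1.0]]
force: [0.5, -0.6, 0.8]
gripper_width: 93.9
```

```bash
python3 look.py 14; python3 plan.py w 433 305.3 19 21
```

```text
t 28.33 tcp [442.49 230.69 157.04] yaw(yaxis) 21.9 zax [ 0.01  0.   -1.  ] w 93.9 F [ 0.47 -0.56  0.77] T [ 0.03 -0.04 -0.01] j [ 0.37 -0.02  1.58 -0.    1.58 -0.01]
px [339.   106.71] area 2903 xy [431.46 305.57] yaw54 deg 23.0 misfit 0.132
px [369.3  187.57] area 1143 xy [487.77 246.62] yaw54 deg 123.7 misfit 0.645
t 28.38 tcp [442.77 230.49 157.26] yaw(yaxis) 21.87 zax [ 0.01  0.   -1.  ] w 94.2 F [-0.33  0.99 -0.74] T [ 0.03 -0.    0.02] j [ 0.37 -0.02  1.58 -0.    1.58 -0.01]
shift mm [  -9.77   74.81 -138.26] rot deg [-0.12  0.51 -0.86]
```

View pics/w14c.png

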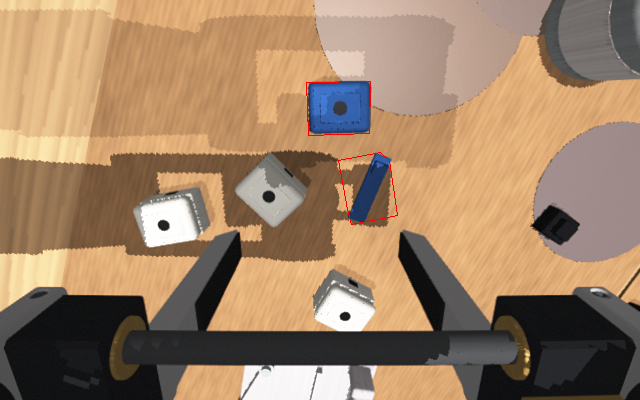

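Request:
{"fn": "arm_command", "kwargs": {"increments": [[-0.002,0.02,-0.015,0,0.2,0.2],[-0.003,0.025,-0.02,0,0.2,0.2],[-0.003,0.025,-0.02,0,0.2,0],[-0.002,0.007,-0.02,0,0.2,0],[-0.001,0,-0.015,0,0.1,0],[0,0,0,0,0,0],[0,0,0,0,0,0],[0,0,0,0,0,0]]}}

```text
time: 29.05
eef_pos: [442.6, 302.9, 71.0]
eef_rot: [[-0.362, 0.932, 0.008], [0.932, 0.362, 0.005], [0.001, 0.009, -1.0]]
force: [0.3, -0.4, 0.8]
gripper_width: 94.1
```

```bash
python3 look.py 15; python3 plan.py w 432 305.5 19 22.5
```

```text
t 29.05 tcp [442.65 302.91  70.98] yaw(yaxis) 21.23 zax [ 0.01  0.   -1.  ] w 94.1 F [ 0.29 -0.4   0.8 ] T [ 0.01 -0.03 -0.01] j [0.49 0.12 1.61 0.   1.41 0.12]
px [306.23 206.84] area 5291 xy [432.65 307.32] yaw54 deg 27.8 misfit 0.144
px [351.02 289.19] area 1600 xy [511.03 252.55] yaw54 deg 171.0 misfit 0.631
t 29.1 tcp [443.11 303.05  71.59] yaw(yaxis) 21.22 zax [ 0.01  0.01 -1.  ] w 93.9 F [-0.4   0.92  0.49] T [-0.02  0.02 -0.04] j [0.49 0.12 1.61 0.   1.41 0.12]
shift mm [-11.11   2.45 -52.59] rot deg [-0.3   0.54  1.28]
```

Request:
{"fn": "arm_command", "kwargs": {"increments": [[-0.004,0.001,-0.01,0,0.2,0.7],[-0.004,0.001,-0.013,0,0.3,0.5],[-0.004,0,-0.013,0,0.2,0.5],[-0.002,0,-0.008,0,0.2,0],[0,0,-0.003,0,0,0],[0,0,0,0,0,0],[0,0,0,0,0,0],[0,0,0,0,0,0]]}}

```text
time: 29.77
eef_pos: [430.9, 304.7, 25.0]
eef_rot: [[-0.389, 0.921, -0.0], [0.921, 0.389, 0.009], [0.009, 0.003, -1.0]]
force: [0.2, 0.0, 0.4]
gripper_width: 94.2
```

```bash
python3 plan.py w 432.2 306 19 23
```

```text
t 29.77 tcp [430.94 304.72  25.  ] yaw(yaxis) 22.9 zax [-0.    0.01 -1.  ] w 94.2 F [0.25 0.03 0.44] T [-0.02 -0.04 -0.01] j [0.5  0.14 1.68 0.01 1.32 0.1 ]
shift mm [ 1.26  1.28 -6.  ] rot deg [-0.54 -0.01  0.1 ]
```

Request:
{"fn": "arm_command", "kwargs": {"increments": [[0.0005,0.001,-0.003,-0.3,0,0],[0,0,-0.002,-0.1,0,0],[0,0,-0.001,0,0,0],[0,0,0,0,0,0],[0,0,0,0,0,0],[0,0,0,0,0,0],[0,0,0,0,0,0],[0,0,0,0,0,0]]}}

```text
time: 30.43
eef_pos: [433.3, 306.9, 20.6]
eef_rot: [[-0.389, 0.921, 0.004], [0.921, 0.389, 0.004], [0.002, 0.005, -1.0]]
force: [-0.4, 0.4, 0.3]
gripper_width: 94.2
```

Request:
{"fn": "arm_command", "kwargs": {"hand": 0.0, "increments": [[0,0,0,0,0,0],[0,0,0,0,0,0],[0,0,0,0,0,0],[0,0,0,0,0,0],[0,0,0,0,0,0],[0,0,0,0,0,0],[0,0,0,0,0,0],[0,0,0,0,0,0]]}}

```text
time: 31.1
eef_pos: [433.4, 306.9, 20.8]
eef_rot: [[-0.389, 0.921, 0.004], [0.921, 0.389, 0.004], [0.002, 0.005, -1.0]]
force: [-0.3, 0.5, 0.5]
gripper_width: 53.6
```

```bash
python3 plan.py j -1 4 120 0
```

```text
t 31.1 tcp [433.36 306.88  20.85] yaw(yaxis) 22.9 zax [ 0.  0. -1.] w 53.6 F [-0.29  0.48  0.53] T [ 0.05 -0.05  0.06] j [0.51 0.15 1.68 0.   1.31 0.11]
shift mm [ 100.28 -462.91   99.15] rot deg [ -0.21   0.26 -11.7 ]
```

Request:
{"fn": "arm_command", "kwargs": {"increments": [[0,0,0.02,0,0,0],[0,0,0.035,0,0,0],[0.003,-0.02,0.035,0,0,0],[0.007,-0.035,0.02,0,0,-1],[0.009,-0.039,0,0,0,-1],[0.009,-0.039,0,0,0,-1],[0.009,-0.039,0,0,0,-1],[0.009,-0.039,0,0,0,-1]]}}

```text
time: 31.77
eef_pos: [476.3, 93.6, 134.6]
eef_rot: [[-0.319, 0.948, 0.004], [0.948, 0.319, 0.003], [0.002, 0.005, -1.0]]
force: [0.8, 0.4, -0.1]
gripper_width: 54.0
```

```bash
python3 plan.py j -1 6 120 0
```

```text
t 31.77 tcp [476.27  93.62 134.61] yaw(yaxis) 18.62 zax [ 0.  0. -1.] w 54.0 F [ 0.83  0.36 -0.11] T [-0.02 -0.03  0.02] j [ 0.08 -0.04  1.64  0.    1.54 -0.25]
shift mm [  56.99 -247.7   -14.61] rot deg [-0.18  0.22 -7.42]
```

Request:
{"fn": "arm_command", "kwargs": {"increments": [[0.008,-0.04,0,0,0,-1],[0.01,-0.04,0,0,0,-1],[0.01,-0.04,0,0,0,-1],[0.01,-0.038,0,0,0,-1],[0.009,-0.03,-0.002,0,0,-1],[0.005,-0.015,-0.003,0,0,0],[0,-0.004,0,0,0,0],[0,0,0,0,0,0]]}}

```text
time: 32.43
eef_pos: [528.2, -129.0, 129.7]
eef_rot: [[-0.22, 0.976, 0.007], [0.976, 0.22, 0.0], [-0.001, 0.007, -1.0]]
force: [-0.8, 1.1, -0.2]
gripper_width: 53.7
```

```bash
python3 held.py 16 20.8; python3 plan.py j -1 6 60 0
```

```text
t 32.43 tcp [ 528.16 -129.02  129.72] yaw(yaxis) 12.7 zax [ 0.01  0.   -1.  ] w 53.7 F [-0.75  1.08 -0.2 ] T [-0.01  0.   -0.04] j [-0.35  0.1   1.51  0.    1.53 -0.57]
held cap off world [ 1.6  -1.43] jig [   1.3    -1.71 -129.72] cap jig [ 0.16 29.86] yaw jig 3.5677217297612698 misfit 0.21798580901296616
t 32.48 tcp [ 528.01 -128.3   129.59] yaw(yaxis) 12.75 zax [ 0.01  0.   -1.  ] w 53.6 F [ 0.02  0.56 -0.18] T [-0.   -0.02 -0.01] j [-0.34  0.09  1.51  0.    1.53 -0.57]
shift mm [  5.24 -25.78 -69.59] rot deg [-0.01  0.39 -1.55]
```

View pics/wrist_16.png

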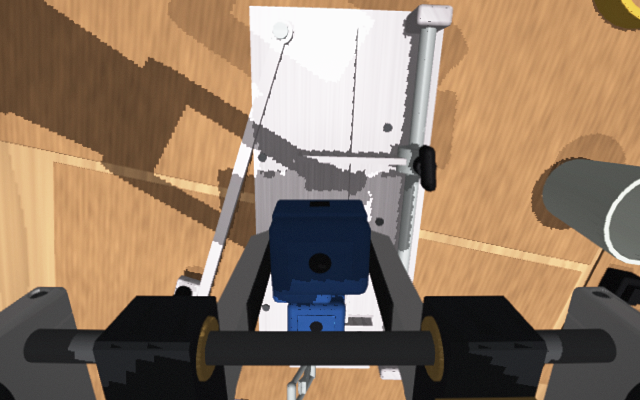

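Request:
{"fn": "arm_command", "kwargs": {"increments": [[0.001,-0.006,-0.005,0,0.2,-0.7],[0.001,-0.007,-0.013,0.1,0.2,-0.5],[0.001,-0.006,-0.015,0,0.2,-0.3],[0,-0.004,-0.015,0,0.1,0],[0,-0.001,-0.008,0,0.1,0],[0,0,0,0,0,0],[0,0,0,0,0,0],[0,0,0,0,0,0]]}}

```text
time: 33.15
eef_pos: [530.0, -145.7, 68.4]
eef_rot: [[-0.203, 0.979, -0.01], [0.979, 0.203, 0.005], [0.007, -0.008, -1.0]]
force: [-0.1, 0.1, -0.4]
gripper_width: 53.4
```

```bash
python3 plan.py j -1.5 6 36 0
```

```text
t 33.15 tcp [ 530.03 -145.72   68.42] yaw(yaxis) 11.69 zax [-0.01  0.   -1.  ] w 53.4 F [-0.13  0.15 -0.4 ] T [0.   0.03 0.03] j [-0.37  0.16  1.56  0.    1.43 -0.58]
shift mm [  2.73  -8.45 -32.42] rot deg [-0.28 -0.55 -0.49]
```

Request:
{"fn": "arm_command", "kwargs": {"increments": [[0,-0.003,-0.005,-0.2,-0.4,-0.3],[0,-0.003,-0.009,0,-0.2,-0.2],[0,-0.001,-0.009,0,0,0],[0,0,-0.005,0,0,0],[0,0,0,0,0,0],[0,0,0,0,0,0],[0,0,0,0,0,0],[0,0,0,0,0,0]]}}

```text
time: 33.82
eef_pos: [531.3, -153.1, 39.8]
eef_rot: [[-0.194, 0.981, 0.006], [0.981, 0.194, -0.0], [-0.002, 0.006, -1.0]]
force: [-0.9, -0.4, -0.5]
gripper_width: 53.9
```

```bash
python3 plan.py j -1 6 31 0
```

```text
t 33.82 tcp [ 531.29 -153.15   39.84] yaw(yaxis) 11.2 zax [ 0.01 -0.   -1.  ] w 53.9 F [-0.95 -0.4  -0.49] T [ 0.01 -0.03 -0.01] j [-0.38  0.18  1.6   0.    1.35 -0.58]
shift mm [ 1.97 -0.92 -8.84] rot deg [0.02 0.35 0.  ]
```

Request:
{"fn": "arm_command", "kwargs": {"increments": [[0.001,0,-0.003,0,0.2,0],[0,0,-0.003,0,0.1,0],[0,0,-0.002,0,0,0],[0,0,-0.001,0,0,0],[0,0,0,0,0,0],[0,0,0,0,0,0],[0,0,0,0,0,0],[0,0,0,0,0,0]]}}

```text
time: 34.48
eef_pos: [533.4, -153.4, 31.1]
eef_rot: [[-0.194, 0.981, 0.003], [0.981, 0.194, -0.001], [-0.002, 0.002, -1.0]]
force: [-0.5, -1.1, -0.9]
gripper_width: 53.7
```

```bash
python3 plan.py j -0.5 6 31 0
```

```text
t 34.48 tcp [ 533.43 -153.43   31.1 ] yaw(yaxis) 11.21 zax [ 0. -0. -1.] w 53.7 F [-0.47 -1.08 -0.88] T [-0.06 -0.05 -0.01] j [-0.38  0.2   1.6  -0.    1.34 -0.58]
shift mm [ 0.31 -0.55 -0.1 ] rot deg [ 0.07  0.15 -0.01]
```

Request:
{"fn": "arm_command", "kwargs": {"increments": [[0.0004,-0.002,-0.0005,0,0,0],[0.0004,-0.002,0,0,0,0],[0.0004,-0.002,0,0,0,0],[0.0005,-0.0015,0,0,0,0],[0.0008,-0.0015,0,0,0,0],[0.0008,-0.0015,0,0,0,0],[0.0008,-0.0015,0,0,0,0],[0.0008,-0.0015,0,0,0,0]]}}

```text
time: 35.15
eef_pos: [534.9, -159.3, 31.3]
eef_rot: [[-0.194, 0.981, -0.007], [0.981, 0.194, 0.017], [0.018, -0.003, -1.0]]
force: [-2.5, 5.0, 3.0]
gripper_width: 53.5
```

```bash
python3 plan.py j 0 0.5 31 0
```

```text
t 35.15 tcp [ 534.86 -159.29   31.25] yaw(yaxis) 11.16 zax [-0.01  0.02 -1.  ] w 53.5 F [-2.46  5.03  2.98] T [ 0.79  0.43 -0.13] j [-0.4   0.21  1.58  0.01  1.36 -0.6 ]
shift mm [ 0.44  0.02 -0.25] rot deg [-0.97 -0.39  0.04]
```

Contact. Level, release, rise.

Request:
{"fn": "arm_command", "kwargs": {"increments": [[0,0,0,-0.5,-0.3,0],[0,0,0,-0.4,-0.1,0],[0,0,0,0,0,0],[0,0,0,0,0,0],[0,0,0,0,0,0],[0,0,0,0,0,0],[0,0,0,0,0,0],[0,0,0,0,0,0]]}}

```text
time: 35.82
eef_pos: [534.8, -159.5, 31.0]
eef_rot: [[-0.193, 0.981, 0.0], [0.981, 0.193, 0.0], [0.0, 0.0, -1.0]]
force: [0.2, 1.0, 0.9]
gripper_width: 53.7
```

Request:
{"fn": "arm_command", "kwargs": {"hand": 0.075, "increments": [[0,0,0,0,0,0],[0,0,0,0,0,0],[0,0,0,0,0,0],[0,0,0,0,0,0],[0,0,0.015,0,0,0],[0,0,0.03,0,0,0],[0,0,0.04,0,0,0],[0.01,0.01,0.03,0,0,0]]}}

```text
time: 36.48
eef_pos: [537.8, -150.3, 139.8]
eef_rot: [[-0.19, 0.982, -0.018], [0.982, 0.191, 0.003], [0.007, -0.017, -1.0]]
force: [1.3, -0.7, 0.3]
gripper_width: 74.9
```

```bash
python3 plan.py j 80 68.5 140 8; python3 -c "
from h import *
snap('wrist','17')"
```

```text
t 36.48 tcp [ 537.76 -150.35  139.77] yaw(yaxis) 10.99 zax [-0.02  0.   -1.  ] w 74.9 F [ 1.33 -0.66  0.31] T [-0.03 -0.07 -0.  ] j [-0.37  0.14  1.44 -0.    1.58 -0.56]
shift mm [62.81 73.31  0.23] rot deg [-0.11 -1.04  8.22]
```

View pics/wrist_17.png

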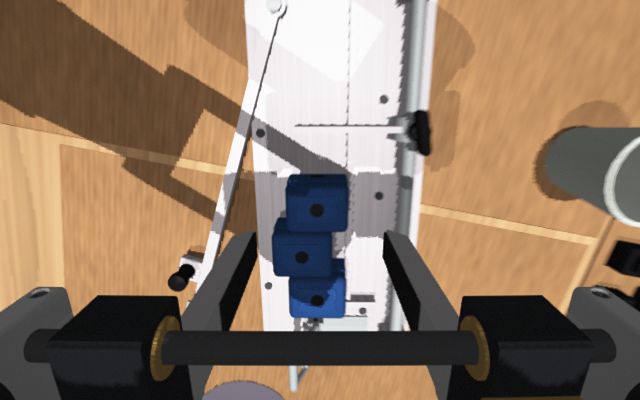

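```bash
python3 - <<'E'
from fit import *
im,m=load('wrist','17'); p=np.load('jig.npy')
print(w2j(p,p2w(m,[(317,210),(302,257),(317.5,300)],54)))
save(im,'pics/w17c.png',(235,100,435,330),2.6)
E
python3 plan.py j -0.5 -44 75 0
```

```text
[[  1.24   0.36  54.  ]
 [-12.34 -43.85  54.  ]
 [  1.22 -87.91  54.  ]]
t 36.53 tcp [ 543.12 -148.85  146.62] yaw(yaxis) 11.12 zax [-0.01  0.   -1.  ] w 75.1 F [2.51 0.08 4.17] T [-0.01 -0.08 -0.  ] j [-0.37  0.14  1.43 -0.    1.58 -0.56]
shift mm [  0.33 -54.18 -71.62] rot deg [-0.1  -0.29  0.08]
```

View pics/w17c.png

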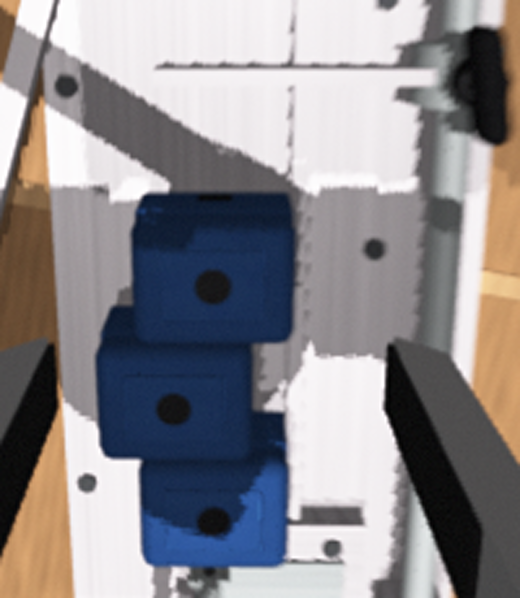

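Request:
{"fn": "arm_command", "kwargs": {"hand": 0.094, "increments": [[0,-0.012,-0.005,0,0,0],[0,-0.015,-0.012,0,0.1,0],[0,-0.015,-0.015,0,0.1,0],[0,-0.008,-0.015,0,0.1,0],[0,-0.002,-0.006,0,0.1,0],[0,0,0,0,0,0],[0,0,0,0,0,0],[0,0,0,0,0,0]]}}

```text
time: 37.2
eef_pos: [539.7, -208.8, 84.2]
eef_rot: [[-0.191, 0.981, -0.017], [0.982, 0.191, 0.001], [0.004, -0.017, -1.0]]
force: [0.9, -0.1, -0.2]
gripper_width: 94.1
```

```bash
python3 plan.py j -0.5 -44 30 0
```

```text
t 37.2 tcp [ 539.75 -208.82   84.21] yaw(yaxis) 11.03 zax [-0.02  0.   -1.  ] w 94.1 F [ 0.88 -0.06 -0.2 ] T [ 0.   -0.01 -0.01] j [-0.46  0.22  1.47 -0.01  1.47 -0.65]
shift mm [  3.71   5.8  -54.21] rot deg [-0.06 -0.98  0.17]
```

Request:
{"fn": "arm_command", "kwargs": {"increments": [[0,0.002,-0.006,0,-0.3,0.1],[0,0.002,-0.012,0,-0.2,0],[0,0.001,-0.013,0,0,0],[0,0,-0.01,0,0.1,0],[0,0,-0.005,0,0,0],[0,0,0,0,0,0],[0,0,0,0,0,0],[0,0,0,0,0,0]]}}

```text
time: 37.87
eef_pos: [541.6, -201.9, 38.2]
eef_rot: [[-0.197, 0.98, -0.004], [0.98, 0.197, -0.001], [-0.0, -0.004, -1.0]]
force: [-0.6, 0.4, -0.0]
gripper_width: 93.7
```

```bash
python3 plan.py j -0.5 -44 30 0
```

```text
t 37.87 tcp [ 541.56 -201.9    38.2 ] yaw(yaxis) 11.35 zax [-0. -0. -1.] w 93.7 F [-0.59  0.38 -0.04] T [-0.04 -0.01 -0.07] j [-0.45  0.24  1.53 -0.    1.37 -0.65]
shift mm [ 1.9  -1.12 -8.2 ] rot deg [ 0.05 -0.21 -0.15]
```

Request:
{"fn": "arm_command", "kwargs": {"increments": [[0.0005,-0.001,-0.003,0,-0.1,-0.1],[0,0,-0.003,0,0,0],[0,0,-0.002,0,0,0],[0,0,0,0,0,0],[0,0,0,0,0,0],[0,0,0,0,0,0],[0,0,0,0,0,0],[0,0,0,0,0,0]]}}

```text
time: 38.53
eef_pos: [543.9, -204.1, 32.2]
eef_rot: [[-0.195, 0.981, 0.003], [0.981, 0.195, -0.003], [-0.004, 0.002, -1.0]]
force: [1.1, 0.6, -0.4]
gripper_width: 94.2
```

Request:
{"fn": "arm_command", "kwargs": {"hand": 0.0, "squeeze": 15, "increments": [[0,0,0,0,0,0],[0,0,0,0,0,0],[0,0,0,0,0,0],[0,0,0,0,0,0],[0,0,0,0,0,0],[0,0,0,0,0,0],[0,0,0,0,0,0],[0,0,0,0,0,0]]}}

```text
time: 39.2
eef_pos: [543.3, -204.3, 32.3]
eef_rot: [[-0.195, 0.981, 0.002], [0.981, 0.195, -0.004], [-0.004, 0.001, -1.0]]
force: [-0.7, -0.8, 0.6]
gripper_width: 53.9
```

```bash
python3 plan.py j -0.5 -44 30 0;  python3 -c "
from h import *
snap('wrist','18')"
```

```text
t 39.2 tcp [ 543.26 -204.28   32.29] yaw(yaxis) 11.23 zax [ 0. -0. -1.] w 53.9 F [-0.72 -0.85  0.62] T [-0.01  0.09  0.03] j [-0.46  0.25  1.54 -0.    1.35 -0.65]
shift mm [ 0.2   1.26 -2.29] rot deg [ 0.2   0.09 -0.03]
```

View pics/wrist_18.png

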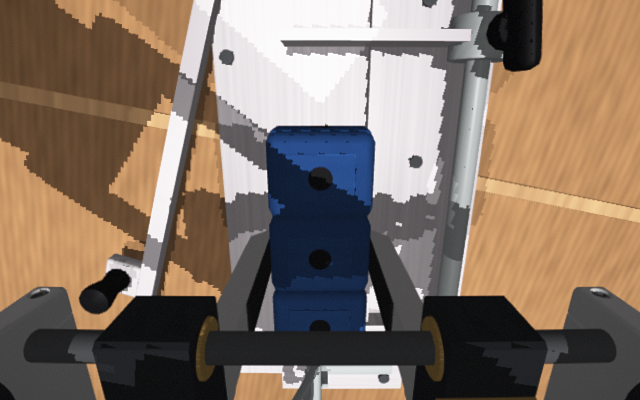

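Request:
{"fn": "arm_command", "kwargs": {"increments": [[0.001,0.0002,0,0,0,0],[0.001,0.0002,0,0,0,0],[0.001,0.0002,0,0,0,0],[0.001,0.0002,0,0,0,0],[0,0,0,0,0,0],[0,0,0,0,0,0],[0,0,0,0,0,0],[0,0,0,0,0,0]]}}

```text
time: 39.92
eef_pos: [543.6, -204.2, 32.5]
eef_rot: [[-0.194, 0.981, -0.008], [0.981, 0.194, -0.004], [-0.003, -0.008, -1.0]]
force: [-2.5, -0.4, 2.9]
gripper_width: 54.1
```

```bash
python3 plan.py j -0.5 -44 30 0
```

```text
t 39.92 tcp [ 543.65 -204.19   32.52] yaw(yaxis) 11.2 zax [-0.01 -0.   -1.  ] w 54.1 F [-2.54 -0.38  2.92] T [-0.05  0.57 -0.01] j [-0.45  0.25  1.53 -0.01  1.36 -0.65]
shift mm [-0.19  1.16 -2.52] rot deg [ 0.26 -0.44 -0.  ]
```

Against the fence (-2.5 N). Release and rise, heading toward the wing.

Request:
{"fn": "arm_command", "kwargs": {"hand": 0.075, "increments": [[0,0,0,0,-0.4,0],[0,0,0,0,0,0],[0,0,0,0,0,0],[0,0,0,0,0,0],[0,0,0.015,0,0,0],[0,0,0.03,0,0,0],[0,0,0.04,0,0,0],[0.01,0.01,0.03,0,0,0]]}}

```text
time: 40.58
eef_pos: [550.6, -190.9, 140.0]
eef_rot: [[-0.193, 0.981, -0.01], [0.981, 0.193, 0.006], [0.008, -0.008, -1.0]]
force: [0.0, -0.5, 0.4]
gripper_width: 74.9
```

```bash
python3 plan.py j 80 68.5 140 8; python3 -c "
from h import *
snap('wrist','19')"
```

```text
t 40.58 tcp [ 550.61 -190.95  140.  ] yaw(yaxis) 11.12 zax [-0.01  0.01 -1.  ] w 74.9 F [ 0.   -0.52  0.38] T [ 0.01 -0.05  0.01] j [-0.43  0.19  1.39  0.    1.58 -0.63]
shift mm [ 49.96 113.92  -0.  ] rot deg [-0.29 -0.58  8.09]
```

View pics/wrist_19.png

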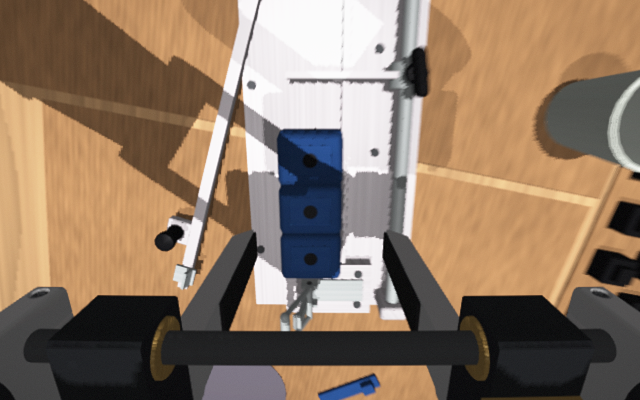

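Request:
{"fn": "arm_command", "kwargs": {"hand": 0.045, "increments": [[0.01,0.02,0,-0.1,-0.2,2],[0.012,0.025,0,-0.1,-0.2,2],[0.012,0.025,0,0,0,2],[0.01,0.022,0,0,0,2],[0.005,0.01,0,0,0,0],[0,0.003,0,0,0,0],[0,0,0,0,0,0],[0,0,0,0,0,0]]}}

```text
time: 41.3
eef_pos: [612.4, -81.3, 153.4]
eef_rot: [[-0.334, 0.942, 0.029], [0.942, 0.334, -0.002], [-0.012, 0.026, -1.0]]
force: [-0.1, 0.3, -0.8]
gripper_width: 45.3
```

```bash
python3 plan.py j 80 68.5 57 8.5
python3 - <<'E'
from fit import *
im,m=snap('wrist','20'); p=np.load('jig.npy')
print(w2p(m,j2w(p,[(80,68.5,78)])))
E
```

```text
t 41.3 tcp [612.44 -81.34 153.45] yaw(yaxis) 19.54 zax [ 0.03 -0.   -1.  ] w 45.3 F [-0.14  0.27 -0.81] T [ 0.03 -0.04 -0.02] j [-0.23  0.23  1.31  0.    1.57 -0.57]
shift mm [-11.86   4.31 -96.45] rot deg [0.13 1.64 0.17]
[[304.06 193.3 ]]
```

View pics/wrist_20.png

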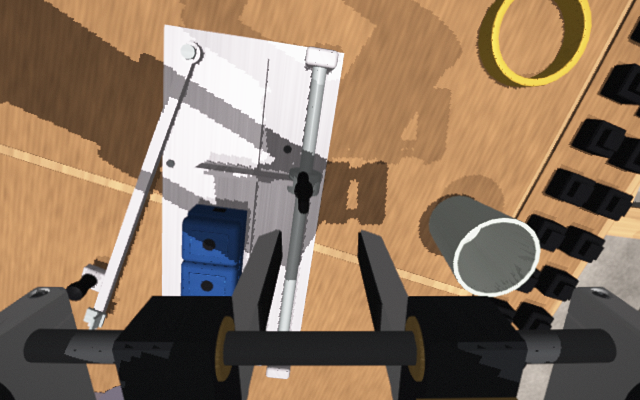

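Request:
{"fn": "arm_command", "kwargs": {"increments": [[-0.003,0.001,-0.01,0,0.4,0],[-0.004,0.001,-0.015,0,0.4,0],[-0.004,0.001,-0.015,0,0.4,0],[-0.003,0.001,-0.013,0,0.4,0],[-0.001,0,-0.006,0,0.2,0],[0,0,0,0,0,0],[0,0,0,0,0,0],[0,0,0,0,0,0]]}}

```text
time: 42.02
eef_pos: [591.4, -82.6, 85.2]
eef_rot: [[-0.325, 0.945, -0.013], [0.946, 0.325, -0.002], [0.002, -0.013, -1.0]]
force: [0.7, -0.2, -0.0]
gripper_width: 45.3
```

```bash
python3 plan.py j 80 68.5 57 8.5
```

```text
t 42.02 tcp [591.4  -82.6   85.21] yaw(yaxis) 18.99 zax [-0.01 -0.   -1.  ] w 45.3 F [ 0.67 -0.18 -0.05] T [-0.   -0.07 -0.04] j [-0.23  0.25  1.42 -0.01  1.48 -0.56]
shift mm [  9.17   5.56 -28.21] rot deg [ 0.15 -0.72  0.71]
```

Request:
{"fn": "arm_command", "kwargs": {"increments": [[0.003,0.002,-0.002,0,-0.3,0.3],[0.003,0.002,-0.005,0,-0.2,0.2],[0.002,0.001,-0.005,0,0,0],[0,0,-0.004,0,0,0],[0,0,0,0,0,0],[0,0,0,0,0,0],[0,0,0,0,0,0],[0,0,0,0,0,0]]}}

```text
time: 42.68
eef_pos: [602.7, -77.2, 70.4]
eef_rot: [[-0.335, 0.942, 0.003], [0.942, 0.335, -0.004], [-0.005, 0.001, -1.0]]
force: [0.2, -0.3, 0.1]
gripper_width: 44.9
```

```bash
python3 plan.py j 80 68.5 57 8.5
```

```text
t 42.68 tcp [602.72 -77.17  70.42] yaw(yaxis) 19.58 zax [ 0. -0. -1.] w 44.9 F [ 0.17 -0.33  0.15] T [ 0.05 -0.04 -0.02] j [-0.22  0.27  1.43 -0.    1.44 -0.56]
shift mm [ -2.15   0.14 -13.42] rot deg [0.22 0.17 0.12]
```

Request:
{"fn": "arm_command", "kwargs": {"increments": [[-0.001,0,-0.004,0.1,0.1,0],[-0.001,0,-0.004,0.1,0,0],[0,0,-0.003,0,0,0],[0,0,-0.002,0,0,0],[0,0,0,0,0,0],[0,0,0,0,0,0],[0,0,0,0,0,0],[0,0,0,0,0,0]]}}

```text
time: 43.35
eef_pos: [600.3, -77.4, 56.2]
eef_rot: [[-0.335, 0.942, 0.001], [0.942, 0.335, 0.0], [-0.0, 0.001, -1.0]]
force: [0.1, -0.0, -0.4]
gripper_width: 45.0
```

```bash
python3 plan.py j 80 68.5 57 8.5;  python3 -c "
from h import *
snap('wrist','21')"
```

```text
t 43.35 tcp [600.31 -77.41  56.17] yaw(yaxis) 19.55 zax [ 0.  0. -1.] w 45.0 F [ 0.14 -0.03 -0.35] T [-0.03 -0.12  0.03] j [-0.22  0.28  1.45  0.    1.41 -0.56]
shift mm [0.26 0.38 0.83] rot deg [-0.    0.06  0.15]
```

View pics/wrist_21.png

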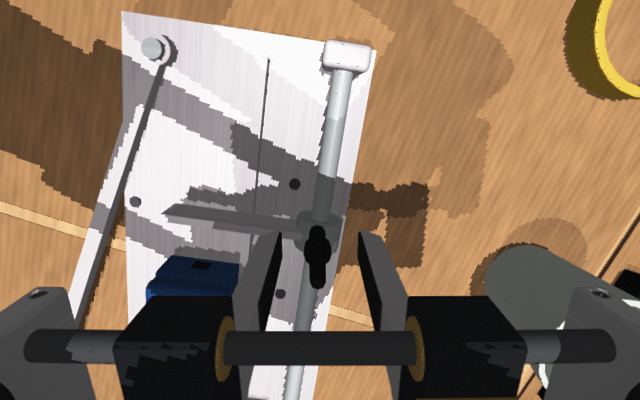

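Request:
{"fn": "arm_command", "kwargs": {"hand": 0.0, "squeeze": 30, "increments": [[0,0,0,0,0,0],[0,0,0,0,0,0],[0,0,0,0,0,0],[0,0,0,0,0,0],[0,0,0,0,0,0],[0,0,0,0,0,0],[0,0,0,0,0,0],[0,0,0,0,0,0]]}}

```text
time: 44.07
eef_pos: [599.1, -78.0, 56.9]
eef_rot: [[-0.335, 0.942, -0.002], [0.942, 0.335, -0.001], [-0.001, -0.002, -1.0]]
force: [-0.4, 0.4, -0.4]
gripper_width: 8.6
```

```bash
python3 plan.py j 80 26 57 8.5
```

```text
t 44.07 tcp [599.11 -78.01  56.9 ] yaw(yaxis) 19.56 zax [-0. -0. -1.] w 8.6 F [-0.41  0.36 -0.4 ] T [0.04 0.03 0.06] j [-0.22  0.28  1.45 -0.    1.42 -0.56]
shift mm [  9.72 -40.72   0.1 ] rot deg [ 0.07 -0.09  0.14]
```

Request:
{"fn": "arm_command", "kwargs": {"increments": [[0.001,-0.003,0,0,0,0],[0.0012,-0.006,0,0,0,0],[0.0012,-0.006,0,0,0,0],[0.0012,-0.006,0,0,0,0],[0.0012,-0.006,0,0,0,0],[0.001,-0.004,0,0,0,0],[0,0,0,0,0,0],[0,0,0,0,0,0]]}}

```text
time: 44.73
eef_pos: [605.9, -112.3, 56.9]
eef_rot: [[-0.334, 0.942, -0.003], [0.942, 0.334, 0.0], [0.001, -0.003, -1.0]]
force: [-1.6, 1.0, 1.2]
gripper_width: 8.8
```

```bash
python3 plan.py j 80 25 57 8.5
```

```text
t 44.73 tcp [ 605.88 -112.35   56.89] yaw(yaxis) 19.53 zax [-0.  0. -1.] w 8.8 F [-1.63  0.98  1.17] T [0.13 0.14 0.08] j [-0.27  0.31  1.41 -0.    1.43 -0.62]
shift mm [ 3.14 -7.36  0.11] rot deg [-0.01 -0.19  0.18]
```

Request:
{"fn": "arm_command", "kwargs": {"increments": [[0.0008,-0.002,0,0,0,0],[0.0005,-0.002,0,0,0,0],[0.0005,-0.0015,0,0,0,0],[0.0004,-0.0015,0,0,0,0],[0.0003,-0.0015,0,0,0,0],[0.0003,-0.0015,0,0,0,0],[0,-0.001,0,0,0,0],[0,-0.001,0,0,0,0]]}}

```text
time: 45.4
eef_pos: [607.3, -119.3, 56.9]
eef_rot: [[-0.337, 0.942, -0.008], [0.942, 0.337, 0.011], [0.013, -0.004, -1.0]]
force: [-3.0, 3.5, 1.9]
gripper_width: 8.8
```

```bash
python3 plan.py j 80 24.5 57 8.5; python3 -c "
from h import *
snap('wrist','22')"
```

```text
t 45.4 tcp [ 607.27 -119.3    56.9 ] yaw(yaxis) 19.67 zax [-0.01  0.01 -1.  ] w 8.8 F [-2.99  3.49  1.93] T [ 0.53  0.34 -0.02] j [-0.29  0.32  1.4   0.01  1.44 -0.63]
shift mm [ 1.85 -0.89  0.1 ] rot deg [-0.61 -0.44  0.03]
```

View pics/wrist_22.png

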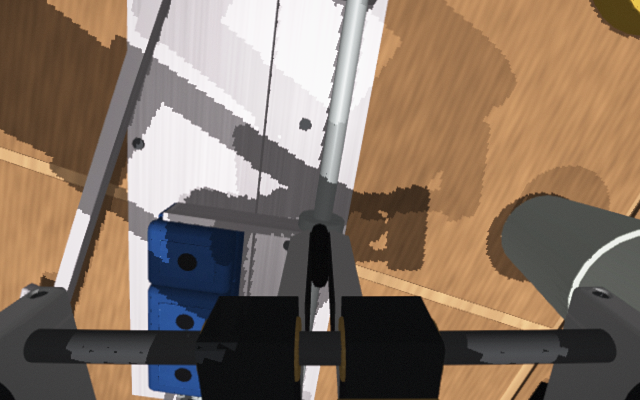

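Request:
{"fn": "arm_command", "kwargs": {"increments": [[0.0001,-0.0005,0,-0.3,-0.2,-6],[0.0001,-0.0006,0,-0.3,-0.2,-7],[0.0001,-0.0006,0,0,0,-7],[0.0001,-0.0006,0,0,0,-7],[0.0001,-0.0006,0,0,0,-7],[0.0001,-0.0006,0,0,0,-7],[0.0001,-0.0006,0,0,0,-7],[0.0001,-0.0006,0,0,0,-7]]}}

```text
time: 46.12
eef_pos: [608.2, -119.4, 56.9]
eef_rot: [[0.598, 0.802, 0.004], [0.802, -0.598, 0.006], [0.007, -0.001, -1.0]]
force: [-2.2, 3.5, 1.5]
gripper_width: 8.4
```

```bash
python3 plan.py j 80 24.5 57 -90
```

```text
t 46.12 tcp [ 608.23 -119.37   56.89] yaw(yaxis) -36.7 zax [ 0.    0.01 -1.  ] w 8.4 F [-2.17  3.51  1.5 ] T [0.59 0.54 0.07] j [-0.29  0.31  1.41  0.01  1.42  0.35]
shift mm [ 0.89 -0.82  0.11] rot deg [ -0.25   0.33 -42.1 ]
```

Request:
{"fn": "arm_command", "kwargs": {"increments": [[0.0001,-0.0006,0,-0.1,0.1,-7],[0.0001,-0.0006,0,-0.1,0.1,-7],[0.0001,-0.0006,0,0,0,-7],[0.0001,-0.0006,0,0,0,-7],[0.0001,-0.0003,0,0,0,-7],[0,0,0,0,0,-6],[0,0,0,0,0,-3],[0,0,0,0,0,-2]]}}

```text
time: 46.78
eef_pos: [608.7, -120.1, 56.9]
eef_rot: [[0.995, 0.102, 0.003], [0.102, -0.995, 0.003], [0.003, -0.003, -1.0]]
force: [-2.1, 2.0, 1.7]
gripper_width: 9.3
```

```bash
python3 plan.py j 80 24.5 57 -90
```

```text
t 46.78 tcp [ 608.66 -120.07   56.9 ] yaw(yaxis) -84.12 zax [ 0.  0. -1.] w 9.3 F [-2.07  2.04  1.7 ] T [0.46 0.51 0.57] j [-0.29  0.31  1.41  0.    1.42  1.18]
shift mm [ 0.45 -0.13  0.1 ] rot deg [-0.17  0.14  5.32]
```

Request:
{"fn": "arm_command", "kwargs": {"hand": 0.04, "increments": [[0,0,0,0,0,0],[0,0,0,0,0,0],[0,0,0,0,0,0],[0,0,0,0,0,0],[0,0,0.015,0,0,0],[0,0,0.03,0,0,0],[0,0,0.04,0,0,0],[0,0,0.03,0,0,0]]}}

```text
time: 47.45
eef_pos: [604.8, -122.7, 163.5]
eef_rot: [[0.995, 0.103, -0.012], [0.103, -0.995, 0.001], [-0.012, -0.003, -1.0]]
force: [0.7, 0.2, 0.8]
gripper_width: 39.9
```

Run:
```python
from fit import *
st(); im,m=snap('wrist','23'); p=np.load('jig.npy')
print(w2p(m,j2w(p,[(80,24.5,78),(63,24.5,78),(97,24.5,78)])))
save(im,'pics/w23c.png',(200,100,520,320),2.4)
```

```text
t 47.45 tcp [ 604.78 -122.71  163.49] yaw(yaxis) -84.07 zax [-0.01  0.   -1.  ] w 39.9 F [0.68 0.2  0.82] T [ 0.02  0.07 -0.06] j [-0.29  0.26  1.26 -0.    1.64  1.18]
[[316.93 194.87]
 [318.8  213.82]
 [315.   175.2 ]]
```

View pics/w23c.png

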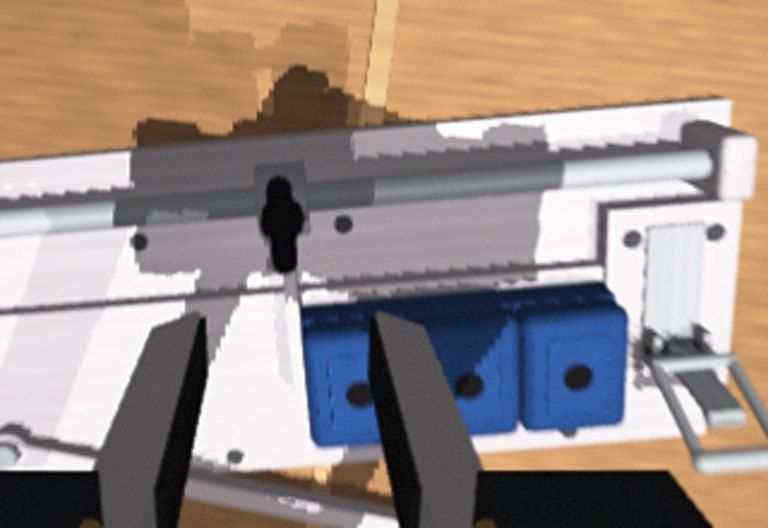

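```bash
python3 - <<'E'
from fit import *
p=np.load('jig.npy')
for tag,k in (('19',(165,241)),('13',(179,241)),('10',(168,195))):
    im,m=load('wrist',tag); print(tag,w2j(p,p2w(m,[k],49)))
    save(im,f'pics/k{tag}.png',(140,180,220,290),5)
E
python3 plan.py j -130 -75 110 -90
```

```text
19 [[-130.28  -73.56   49.  ]]
13 [[-131.26  -73.28   49.  ]]
10 [[-130.19  -73.5    49.  ]]
t 47.5 tcp [ 607.7  -123.62  170.69] yaw(yaxis) -84.07 zax [-0. -0. -1.] w 40.1 F [ 1.52 -0.71  4.07] T [ 0.02 -0.04 -0.04] j [-0.29  0.25  1.25 -0.    1.64  1.18]
shift mm [-185.26 -134.97  -60.69] rot deg [ 0.12 -0.03  5.27]
```

View pics/k19.png

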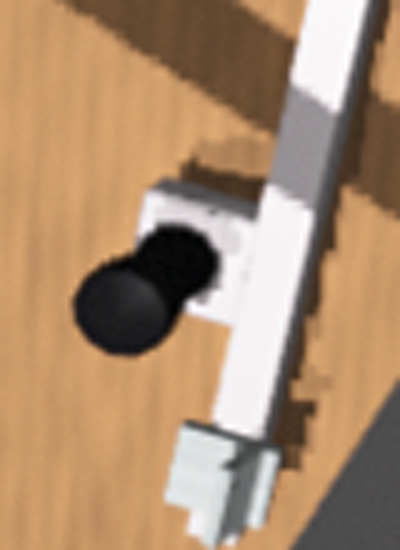

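Request:
{"fn": "arm_command", "kwargs": {"increments": [[-0.02,-0.015,0,0,0,1],[-0.033,-0.024,0,0,0,1],[-0.033,-0.024,0,0,0,1],[-0.033,-0.024,-0.005,0,0,1],[-0.033,-0.024,-0.01,0,0,1],[-0.02,-0.014,-0.015,0,0,0],[-0.008,-0.006,-0.01,0,0,0],[0,0,0,0,0,0]]}}

```text
time: 48.17
eef_pos: [426.8, -262.3, 137.2]
eef_rot: [[0.98, 0.199, 0.022], [0.2, -0.98, -0.017], [0.018, 0.021, -1.0]]
force: [-0.9, 0.2, -1.4]
gripper_width: 40.0
```

```bash
python3 plan.py j -131 -75 30 -90;  python3 - <<'E'
from fit import *
p=np.load('jig.npy'); im,m=snap('wrist','24'); print(w2p(m,j2w(p,[(-131,-75,49)])))
E
```

```text
t 48.17 tcp [ 426.83 -262.29  137.23] yaw(yaxis) -78.49 zax [ 0.02 -0.02 -1.  ] w 40.0 F [-0.86  0.22 -1.36] T [0.03 0.06 0.  ] j [-0.66 -0.02  1.62  0.    1.52  0.71]
shift mm [  -5.36    3.51 -107.23] rot deg [ 0.96  1.24 -0.32]
[[311.63 207.04]]
```

View pics/wrist_24.png

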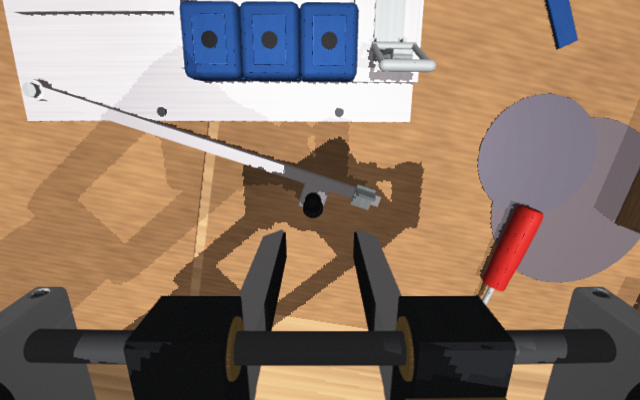

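Request:
{"fn": "arm_command", "kwargs": {"increments": [[-0.001,0.001,-0.01,0.2,0.3,0],[-0.001,0.001,-0.018,0.2,0.3,0],[-0.001,0.001,-0.02,0.2,0.3,0],[-0.001,0,-0.015,0,0.2,0],[0,0,-0.008,0,0.1,0],[0,0,0,0,0,0],[0,0,0,0,0,0],[0,0,0,0,0,0]]}}

```text
time: 48.88
eef_pos: [432.7, -257.0, 67.4]
eef_rot: [[0.978, 0.209, 0.011], [0.209, -0.978, -0.011], [0.008, 0.013, -1.0]]
force: [0.1, 0.2, 0.4]
gripper_width: 39.8
```

```bash
python3 plan.py j -131 -75 30 -90
```

```text
t 48.88 tcp [ 432.75 -257.01   67.41] yaw(yaxis) -77.92 zax [ 0.01 -0.01 -1.  ] w 39.8 F [0.1  0.24 0.35] T [ 0.09  0.11 -0.04] j [-0.65  0.04  1.7  -0.    1.39  0.71]
shift mm [-11.29  -1.78 -37.41] rot deg [ 0.61  0.62 -0.89]
```

Request:
{"fn": "arm_command", "kwargs": {"increments": [[-0.004,-0.001,-0.005,0.2,0.2,-0.3],[-0.004,-0.001,-0.01,0.2,0.2,-0.3],[-0.003,0,-0.01,0.1,0.1,-0.2],[-0.001,0,-0.006,0,0,0],[0,0,-0.002,0,0,0],[0,0,0,0,0,0],[0,0,0,0,0,0],[0,0,0,0,0,0]]}}

```text
time: 49.55
eef_pos: [421.0, -260.4, 33.8]
eef_rot: [[0.981, 0.194, 0.005], [0.194, -0.981, -0.004], [0.004, 0.005, -1.0]]
force: [-0.3, 0.6, -0.8]
gripper_width: 39.9
```

```bash
python3 plan.py j -131 -75 30 -90
python3 - <<'E'
from fit import *
p=np.load('jig.npy'); im,m=snap('wrist','25'); print(w2p(m,j2w(p,[(-131,-75,49)])))
E
```

```text
t 49.55 tcp [ 420.99 -260.37   33.77] yaw(yaxis) -78.81 zax [ 0.01 -0.   -1.  ] w 39.9 F [-0.33  0.61 -0.77] T [ 0.08  0.11 -0.  ] j [-0.67  0.06  1.75 -0.    1.32  0.71]
shift mm [ 0.47  1.59 -3.77] rot deg [0.25 0.31 0.01]
[[316.4  256.22]]
```

View pics/wrist_25.png

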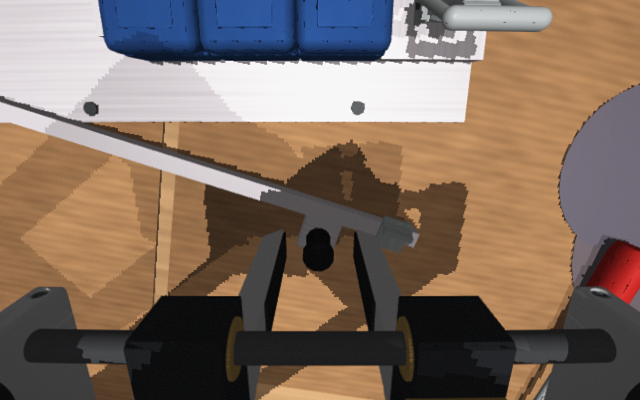

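Request:
{"fn": "arm_command", "kwargs": {"increments": [[0,0.001,-0.003,0.1,0.1,0],[0,0,-0.003,0,0,0],[0,0,0,0,0,0],[0,0,0,0,0,0],[0,0,0,0,0,0],[0,0,0,0,0,0],[0,0,0,0,0,0],[0,0,0,0,0,0]]}}

```text
time: 50.27
eef_pos: [422.2, -259.8, 28.5]
eef_rot: [[0.981, 0.195, 0.006], [0.195, -0.981, -0.004], [0.005, 0.005, -1.0]]
force: [-0.3, -0.3, -0.2]
gripper_width: 40.1
```

Request:
{"fn": "arm_command", "kwargs": {"hand": 0.0, "squeeze": 15, "increments": [[0,0,0,0,0,0],[0,0,0,0,0,0],[0,0,0,0,0,0],[0,0,0,0,0,0],[0,0,0,0,0,0],[0,0,0,0,0,0],[0,0,0,0,0,0],[0,0,0,0,0,0]]}}

```text
time: 50.93
eef_pos: [422.4, -259.2, 28.8]
eef_rot: [[0.981, 0.194, 0.006], [0.194, -0.981, -0.003], [0.006, 0.004, -1.0]]
force: [-1.1, 0.7, 0.2]
gripper_width: 15.8
```

```bash
python3 plan.py j -51.5 -95 28 -90
python3 - <<'E'
from fit import *
p=np.load('jig.npy'); print(w2j(p,[manip.sense()['eef_pos']]))
th0=np.arctan2(18,259)
prev=None
for t in np.linspace(0.317,0,9):
    a=th0+t; X=(-33.5-259.6*np.sin(a),164-259.6*np.cos(a),28); W=j2w(p,[X])[0]
    print(round(t,3),np.array(X),W, None if prev is None else W-prev); prev=W
E
```

```text
t 50.93 tcp [ 422.38 -259.22   28.75] yaw(yaxis) -78.79 zax [ 0.01 -0.   -1.  ] w 15.8 F [-1.09  0.71  0.24] T [ 0.17  0.01 -0.02] j [-0.67  0.07  1.75  0.    1.31  0.71]
shift mm [80.95 -3.73 -0.75] rot deg [ 0.18  0.37 -0.01]
[[-130.18  -75.61   28.75]]
0.317 [-131.33  -76.46   28.  ] [ 421.42 -260.28   28.  ] None
0.277 [-121.73  -80.15   28.  ] [ 431.56 -262.03   28.  ] [10.14 -1.75  0.  ]
0.238 [-111.98  -83.45   28.  ] [ 441.76 -263.38   28.  ] [10.2  -1.35  0.  ]
0.198 [-102.12  -86.37   28.  ] [ 452.   -264.32   28.  ] [10.24 -0.94  0.  ]
0.158 [-92.15 -88.89  28.  ] [ 462.27 -264.86   28.  ] [10.27 -0.54  0.  ]
0.119 [-82.08 -91.01  28.  ] [ 472.56 -264.99   28.  ] [10.29 -0.13  0.  ]
0.079 [-71.94 -92.74  28.  ] [ 482.84 -264.71   28.  ] [10.28  0.28  0.  ]
0.04 [-61.74 -94.06  28.  ] [ 493.1  -264.03   28.  ] [10.26  0.69  0.  ]
0.0 [-51.5  -94.98  28.  ] [ 503.33 -262.93   28.  ] [10.23  1.09  0.  ]
```

Request:
{"fn": "arm_command", "kwargs": {"increments": [[0.009,-0.0018,0,0,0.2,0],[0.009,-0.0013,0,0,0.1,0],[0.009,-0.001,0,0,0,0],[0.009,-0.0007,0,0,0,0],[0.009,-0.0003,0,0,0,0],[0.009,0,0,0,0,0],[0.006,0.0003,0,0,0,0],[0.003,0.0002,0,0,0,0]]}}

```text
time: 51.6
eef_pos: [492.1, -263.4, 28.8]
eef_rot: [[0.98, 0.197, -0.001], [0.197, -0.98, -0.001], [-0.001, 0.001, -1.0]]
force: [-0.7, 1.4, 2.4]
gripper_width: 15.4
```

```bash
python3 plan.py j -51.5 -95 28 -90
```

```text
t 51.6 tcp [ 492.1  -263.36   28.77] yaw(yaxis) -78.66 zax [-0. -0. -1.] w 15.4 F [-0.7   1.43  2.4 ] T [0.37 0.26 0.1 ] j [-0.59  0.21  1.6  -0.    1.34  0.78]
shift mm [11.24  0.4  -0.77] rot deg [ 0.08 -0.06 -0.14]
```

Request:
{"fn": "arm_command", "kwargs": {"increments": [[0.004,0.0002,0,0,0,0],[0.003,0.0003,0,0,0,0],[0.002,0.0002,0,0,0,0],[0.0015,0.0001,0,0,0,0],[0.0015,0.0001,0,0,0,0],[0.001,0,0,0,0,0],[0.001,0,0,0,0,0],[0.001,0,0,0,0,0]]}}

```text
time: 52.27
eef_pos: [504.0, -262.2, 28.7]
eef_rot: [[0.981, 0.196, -0.012], [0.196, -0.981, -0.001], [-0.012, -0.002, -1.0]]
force: [-6.0, 1.1, 4.7]
gripper_width: 15.4
```

```bash
python3 plan.py j -51.5 -95 28 -90
```

```text
t 52.27 tcp [ 503.98 -262.17   28.73] yaw(yaxis) -78.69 zax [-0.01 -0.   -1.  ] w 15.4 F [-5.98  1.13  4.72] T [0.28 1.01 0.11] j [-0.58  0.23  1.56 -0.01  1.35  0.8 ]
shift mm [-0.65 -0.79 -0.73] rot deg [ 0.04 -0.69 -0.11]
```

Request:
{"fn": "arm_command", "kwargs": {"hand": 0.04, "increments": [[0,0,0,0,-0.5,0],[0,0,0,0,0,0],[0,0,0,0,0,0],[0,0,0,0,0,0],[-0.001,0,0.015,0,0,0],[-0.002,0,0.03,0,0,0],[-0.005,0,0.04,0,0,0],[-0.01,0,0.03,0,0,0]]}}

```text
time: 52.93
eef_pos: [484.2, -259.9, 135.8]
eef_rot: [[0.981, 0.195, -0.01], [0.195, -0.981, 0.008], [-0.008, -0.009, -1.0]]
force: [0.1, -0.6, 0.6]
gripper_width: 40.0
```

Run:
```python
from fit import *
st()
for n in ['wrist','side','scene']: snap(n,'26')
im,m=load('side','26'); save(im,'pics/s26.png',(260,170,420,300),4.5)
```

```text
t 52.93 tcp [ 484.17 -259.9   135.78] yaw(yaxis) -78.77 zax [-0.01  0.01 -1.  ] w 40.0 F [ 0.12 -0.58  0.64] T [ 0.05  0.02 -0.  ] j [-0.6   0.12  1.47  0.    1.56  0.78]
```

View pics/wrist_26.png

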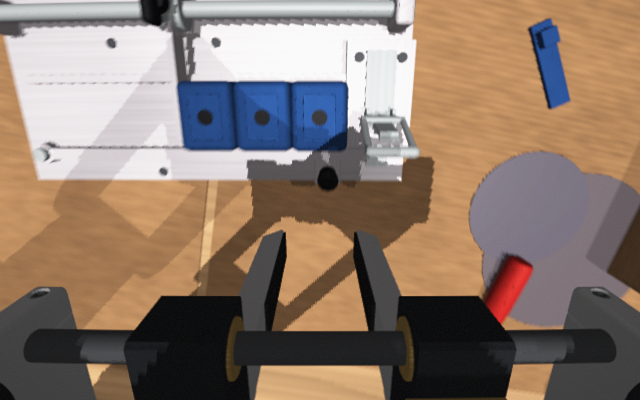

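View pics/s26.png

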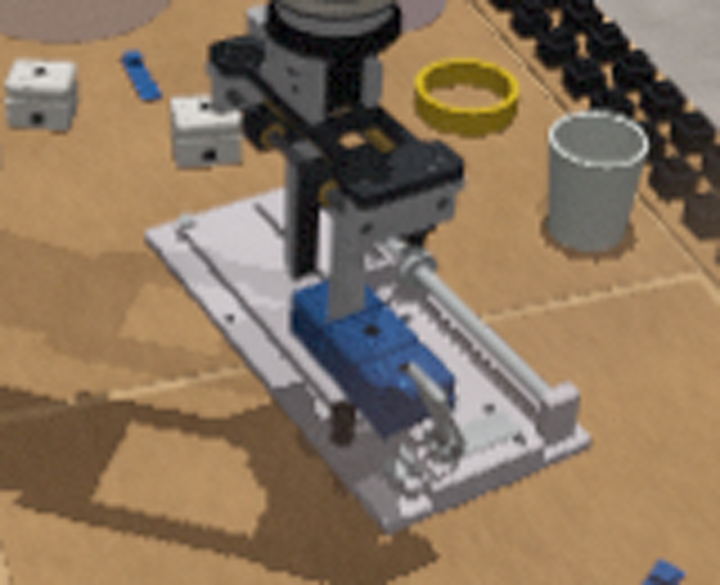

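View pics/scene_26.png

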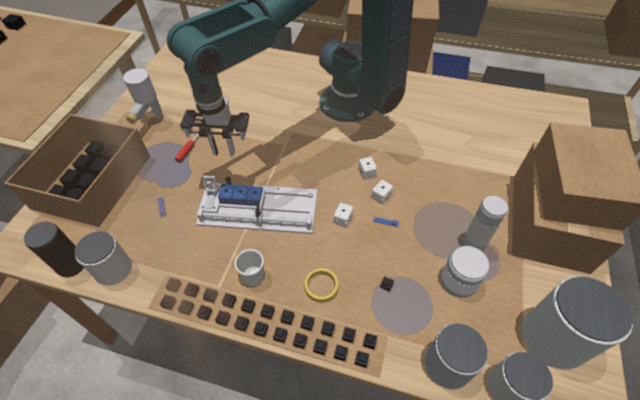

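```bash
python3 - <<'E'
from fit import *
p=np.load('jig.npy')
im,m=load('wrist','26'); print(w2p(m,j2w(p,[(-12.5,-138,91),(-12.5,-157,91),(-12.5,-119,91),(-9.3,-138,75.3),(-36,-138,28)])))
save(im,'pics/w26c.png',(330,80,450,200),5)
E
python3 plan.py j 8 -138 130 -90
```

```text
[[393.7  138.76]
 [421.95 138.87]
 [365.41 138.66]
 [389.47 131.28]
 [377.09 155.96]]
t 53.08 tcp [ 485.01 -261.03  137.36] yaw(yaxis) -78.83 zax [-0.01  0.   -1.  ] w 40.3 F [-0.71 -0.37 -0.49] T [ 0.05  0.05 -0.  ] j [-0.6   0.12  1.47  0.    1.56  0.78]
shift mm [ 85.04 -32.55  -7.36] rot deg [-0.23 -0.29  0.03]
```

View pics/w26c.png

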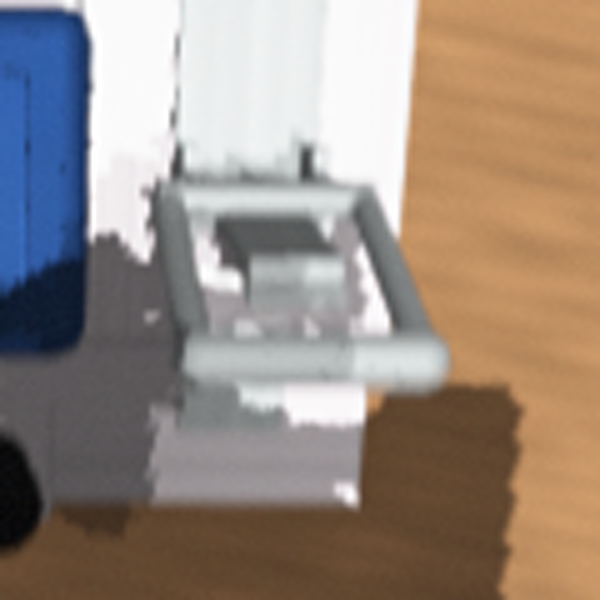

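Run:
```python
from fit import *
p=np.load('jig.npy')
im,m=load('wrist','26')
for a in range(-10,120,10):
    t=np.radians(a); x=-4-46*np.sin(t); z=45.8+46*np.cos(t)
    q=w2p(m,j2w(p,[(x,-157,z),(x,-119,z),(x,-138,z)])); print(a,round(x,1),round(z,1),q[2],q[0][0]-q[1][0])
# hinge
print(w2p(m,j2w(p,[(-4,-138,45.8),(-1.5,-138,32)])))
im,m=load('wrist','1')
for a in (0,10,20,30,40):
    t=np.radians(a); x=-4-46*np.sin(t); z=45.8+46*np.cos(t)
    print(a,w2p(m,j2w(p,[(x,-157,z),(x,-119,z)])).ravel())
```

```text
-10 4.0 91.1 [395.38 113.59] 57.803690126133006
0 -4.0 91.8 [394.79 126.03] 57.3755392673375
10 -12.0 91.1 [393.78 138.01] 56.60786494477924
20 -19.7 89.0 [392.4  148.99] 55.5503062734017
30 -27.0 85.6 [390.75 158.52] 54.26666626589116
40 -33.6 81.0 [388.9 166.3] 52.82724143105048
50 -39.2 75.4 [386.95 172.16] 51.30180454052555
60 -43.8 68.8 [384.98 176.03] 49.75429426834205
70 -47.2 61.5 [383.06 177.96] 48.23959628074823
80 -49.3 53.8 [381.25 178.07] 46.8022546733518
90 -50.0 45.8 [379.58 176.49] 45.476648732136084
100 -49.3 37.8 [378.09 173.42] 44.28809224238756
110 -47.2 30.1 [376.8  169.04] 43.25438003111759
[[382.69 120.31]
 [379.98 115.89]]
0 [334.52 343.53 329.69 321.55]
10 [329.03 343.97 324.08 322.06]
20 [323.75 343.71 318.7  321.91]
30 [318.87 342.75 313.74 321.1 ]
40 [314.56 341.16 309.38 319.69]
```

Request:
{"fn": "arm_command", "kwargs": {"hand": 0.0, "squeeze": 20, "increments": [[0.01,-0.003,0,0,-0.1,0],[0.018,-0.006,0,0,-0.1,0],[0.02,-0.008,0,0,0,0],[0.018,-0.008,0,0,0,0],[0.012,-0.005,0,0,0,0],[0.004,-0.002,0,0,0,0],[0,0,0,0,0,0],[0,0,0,0,0,0]]}}

```text
time: 53.75
eef_pos: [567.3, -291.1, 122.9]
eef_rot: [[0.981, 0.193, -0.014], [0.193, -0.981, 0.014], [-0.012, -0.016, -1.0]]
force: [-0.5, -0.0, -0.2]
gripper_width: 0.3
```

```bash
python3 plan.py j 7 -138 84 -90
python3 - <<'E'
from fit import *
p=np.load('jig.npy')
im,m=snap('wrist','27'); print(w2p(m,j2w(p,[(-12,-138,91),(-19.7,-138,89),(-27,-138,85.6)])))
E
```

```text
t 53.75 tcp [ 567.34 -291.05  122.87] yaw(yaxis) -78.86 zax [-0.01  0.01 -1.  ] w 0.3 F [-0.48 -0.04 -0.22] T [0.05 0.1  0.03] j [-0.57  0.32  1.26  0.    1.58  0.81]
shift mm [  1.73  -2.73 -38.87] rot deg [-0.79 -0.83  0.05]
[[324.06 248.29]
 [324.02 256.74]
 [324.   263.45]]
```

View pics/wrist_27.png

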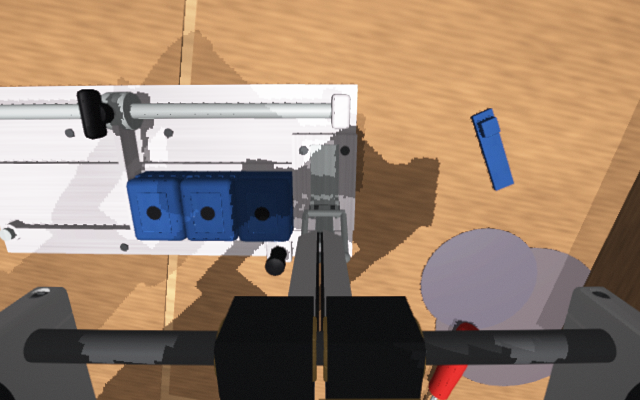

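Request:
{"fn": "arm_command", "kwargs": {"increments": [[0,-0.001,-0.005,-0.2,-0.2,0],[0,-0.001,-0.01,-0.2,-0.1,0],[0,-0.001,-0.01,-0.1,0,0],[0,0,-0.007,0,0,0],[0,0,-0.002,0,0,0],[0,0,0,0,0,0],[0,0,0,0,0,0],[0,0,0,0,0,0]]}}

```text
time: 54.47
eef_pos: [563.3, -292.5, 83.7]
eef_rot: [[0.981, 0.193, -0.012], [0.193, -0.981, 0.006], [-0.011, -0.009, -1.0]]
force: [0.7, -0.2, -0.7]
gripper_width: 0.1
```

```bash
python3 plan.py j 7 -138 84 -90
python3 - <<'E'
from fit import *
for n in ['side']:
    im,m=snap(n,'28'); save(im,'pics/s28.png',(280,170,420,290),5)
E
```

```text
t 54.47 tcp [ 563.33 -292.47   83.73] yaw(yaxis) -78.89 zax [-0.01  0.01 -1.  ] w 0.1 F [ 0.71 -0.18 -0.66] T [ 0.06  0.06 -0.02] j [-0.57  0.33  1.32 -0.    1.5   0.81]
shift mm [ 5.74 -1.31  0.27] rot deg [-0.36 -0.71  0.09]
```

View pics/s28.png

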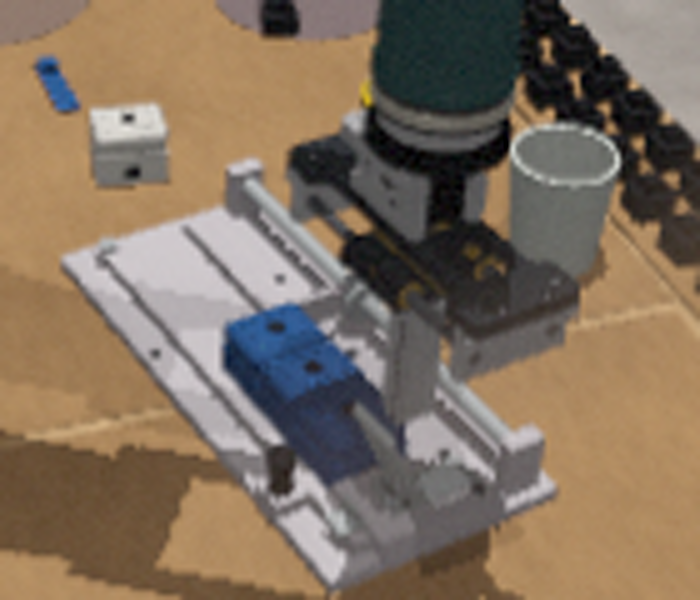

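Request:
{"fn": "arm_command", "kwargs": {"increments": [[-0.003,-0.001,0,-0.1,-0.3,0],[-0.004,-0.001,0,0,-0.2,0],[-0.004,-0.001,0,0,0,0],[-0.004,-0.001,0,0,0,0],[-0.004,-0.001,-0.001,0,0,0],[-0.004,-0.001,-0.001,0,0,0],[-0.004,-0.001,-0.001,0,0,0],[-0.003,-0.001,-0.001,0,0,0]]}}

```text
time: 55.18
eef_pos: [531.7, -302.2, 82.4]
eef_rot: [[0.981, 0.193, 0.002], [0.193, -0.981, 0.001], [0.002, -0.001, -1.0]]
force: [-0.1, -0.1, 0.2]
gripper_width: 0.4
```

```bash
python3 plan.py j -28 -138 78 -90
python3 - <<'E'
from fit import *
for n in ['side']:
    im,m=snap(n,'29'); save(im,'pics/s29.png',(280,170,420,290),5)
E
```

```text
t 55.18 tcp [ 531.72 -302.16   82.37] yaw(yaxis) -78.88 zax [ 0.  0. -1.] w 0.4 F [-0.13 -0.05  0.21] T [0.02 0.05 0.02] j [-0.61  0.28  1.4   0.    1.47  0.77]
shift mm [ 3.01  1.59 -4.37] rot deg [-0.07  0.09  0.08]
```

View pics/s29.png

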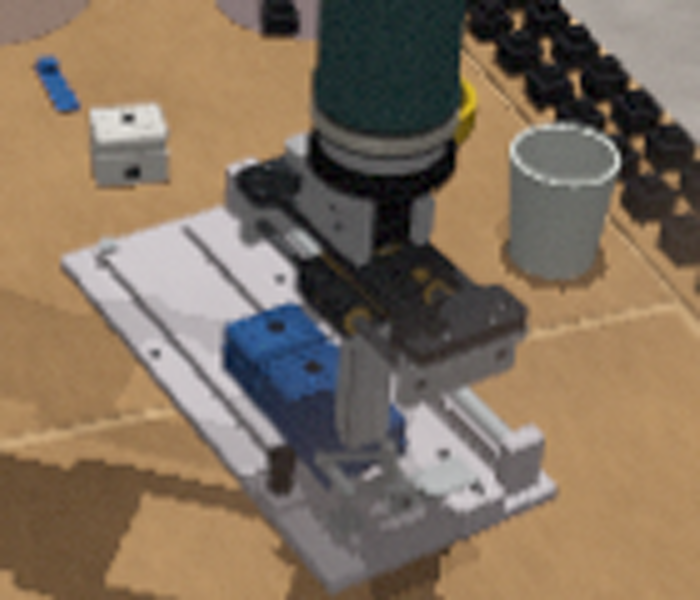

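Request:
{"fn": "arm_command", "kwargs": {"increments": [[0,0,0.01,0,0,0],[0,0,0.02,0,0,0],[-0.01,0.005,0.02,0,0,0],[-0.02,0.01,0.015,0,0,0],[-0.015,0.005,0.005,0,0,0],[0,0,0,0,0,0],[0,0,0,0,0,0],[0,0,0,0,0,0]]}}

```text
time: 55.9
eef_pos: [485.3, -282.0, 158.1]
eef_rot: [[0.981, 0.192, 0.003], [0.192, -0.981, 0.001], [0.003, 0.0, -1.0]]
force: [0.2, -0.5, -0.0]
gripper_width: 0.2
```

Run:
```python
from fit import *
st(); p=np.load('jig.npy')
im,m=snap('wrist','30'); print(w2p(m,j2w(p,[(-36,-138,28),(-36,-157,28),(-36,-119,28),(-4,-138,45.8),(-9.3,-138,75.3),(-12,-138,91)])))
save(im,'pics/w30c.png',(200,60,500,260),2.6)
im,m=snap('side','30'); save(im,'pics/s30.png',(320,210,400,290),8)
```

```text
t 55.9 tcp [ 485.29 -281.96  158.11] yaw(yaxis) -78.91 zax [ 0.  0. -1.] w 0.2 F [ 0.19 -0.48 -0.04] T [ 0.04  0.11 -0.03] j [-0.63  0.12  1.42  0.    1.59  0.75]
[[348.66 149.47]
 [368.87 149.45]
 [328.44 149.49]
 [351.28 115.64]
 [354.63 124.76]
 [356.72 130.27]]
```

View pics/w30c.png

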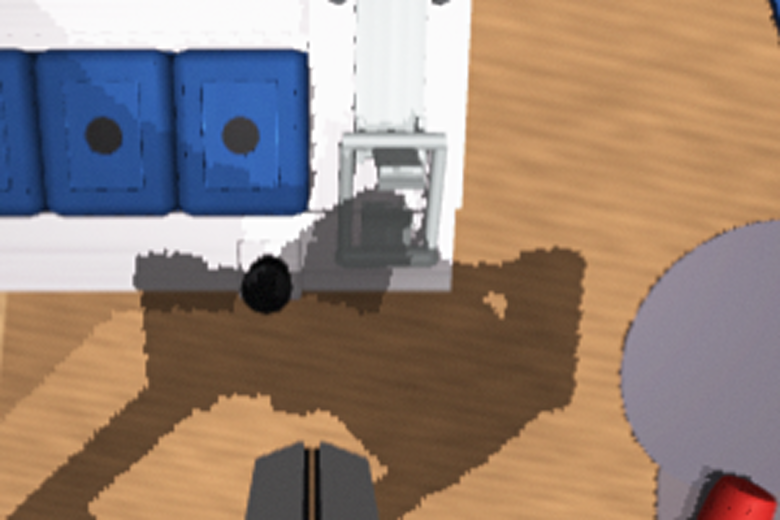

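View pics/s30.png

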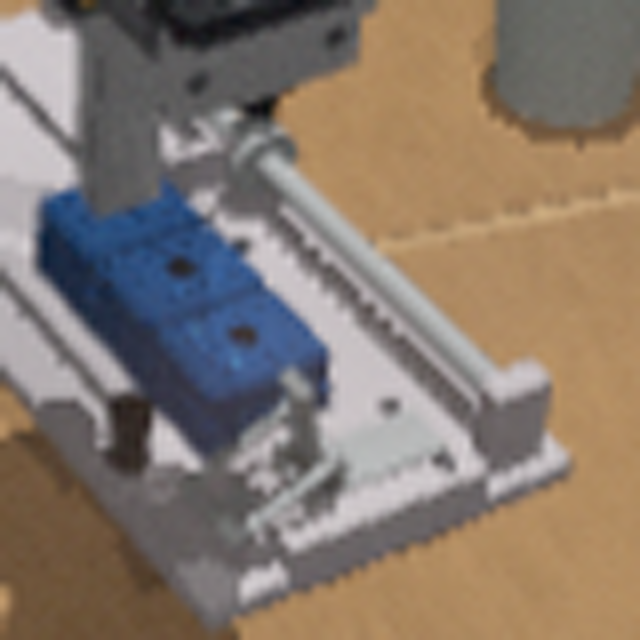

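```bash
python3 plan.py j -30 -138 68 -90
```

```text
t 56.0 tcp [ 485.25 -281.9   157.3 ] yaw(yaxis) -78.91 zax [ 0.  0. -1.] w 0.3 F [-0.68 -0.29  0.44] T [0.04 0.11 0.02] j [-0.63  0.13  1.42  0.    1.59  0.75]
shift mm [ 47.52 -19.07 -89.3 ] rot deg [-0.08  0.12  0.11]
```

Request:
{"fn": "arm_command", "kwargs": {"increments": [[0.008,-0.004,-0.005,0,0.1,0],[0.011,-0.005,-0.015,0,0.1,0],[0.011,-0.005,-0.02,0,0.1,0],[0.009,-0.004,-0.018,0,0.1,0],[0.004,-0.001,-0.01,0,0.1,0],[0,0,-0.004,0,0,0],[0,0,0,0,0,0],[0,0,0,0,0,0]]}}

```text
time: 56.67
eef_pos: [533.3, -302.3, 74.7]
eef_rot: [[0.981, 0.193, -0.013], [0.193, -0.981, 0.006], [-0.011, -0.008, -1.0]]
force: [0.4, -0.1, 0.1]
gripper_width: 0.5
```

```bash
python3 plan.py j -28 -138 67 -90
```

```text
t 56.67 tcp [ 533.27 -302.28   74.73] yaw(yaxis) -78.86 zax [-0.01  0.01 -1.  ] w 0.5 F [ 0.39 -0.14  0.13] T [0.06 0.09 0.02] j [-0.61  0.29  1.39 -0.    1.47  0.77]
shift mm [ 1.47  1.7  -7.73] rot deg [-0.32 -0.73  0.05]
```

Request:
{"fn": "arm_command", "kwargs": {"increments": [[0,0.001,-0.003,-0.2,-0.4,0],[0,0.0005,-0.003,-0.1,-0.2,0],[0,0,-0.002,0,0,0],[0.003,0.0006,0,0,0,0],[0.004,0.0008,0,0,0,0],[0.004,0.0008,0,0,0,0],[0.004,0.0008,0,0,0,0],[0.004,0.0008,0,0,0,0]]}}

```text
time: 57.33
eef_pos: [553.3, -297.5, 71.1]
eef_rot: [[0.981, 0.192, 0.003], [0.192, -0.981, -0.004], [0.002, 0.005, -1.0]]
force: [-0.9, -0.4, -1.2]
gripper_width: 0.5
```

```bash
python3 plan.py j 2 -138 66 -90; python3 -c "
from fit import *
p=np.load('jig.npy');print(w2j(p,[manip.sense()['eef_pos']]))
im,m=snap('side','31'); save(im,'pics/s31.png',(310,190,410,290),7)"
```

```text
t 57.33 tcp [ 553.33 -297.47   71.12] yaw(yaxis) -78.93 zax [ 0. -0. -1.] w 0.5 F [-0.92 -0.4  -1.19] T [0.02 0.28 0.02] j [-0.58  0.32  1.37 -0.    1.45  0.8 ]
shift mm [10.84  2.72 -5.12] rot deg [0.25 0.17 0.13]
[[  -9.16 -138.56   71.12]]
```

View pics/s31.png

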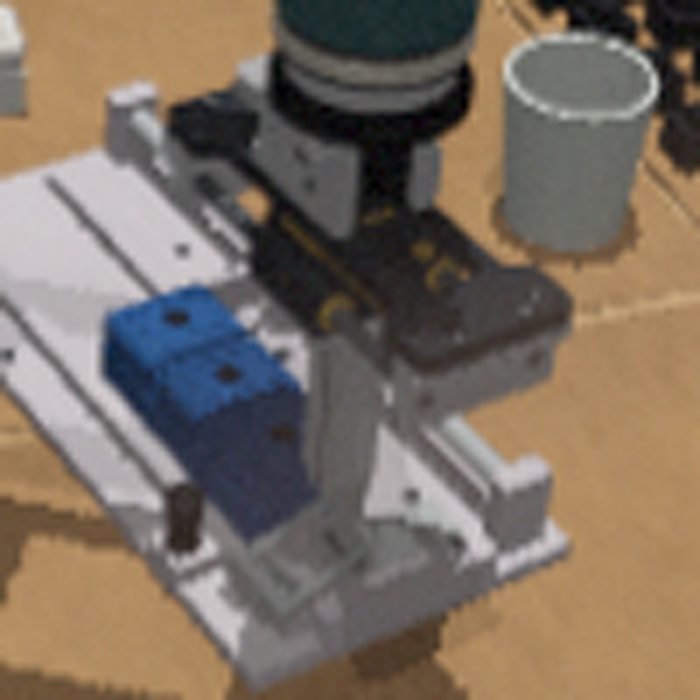

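Request:
{"fn": "arm_command", "kwargs": {"increments": [[0.004,0.0008,-0.0005,0,0,0],[0.004,0.0008,-0.0005,0,0,0],[0.004,0.0008,-0.001,0,0,0],[0.004,0.0008,-0.0015,0,0,0],[0.0035,0.0007,-0.0015,0,0,0],[0.0035,0.0007,-0.002,0,0,0],[0.003,0.0006,-0.002,0,0,0],[0.002,0.0004,-0.002,0,0,0]]}}

```text
time: 58.05
eef_pos: [585.9, -291.3, 59.4]
eef_rot: [[0.981, 0.193, 0.005], [0.193, -0.981, -0.005], [0.003, 0.006, -1.0]]
force: [-1.8, 0.0, 1.3]
gripper_width: 0.1
```

```bash
python3 plan.py j 21 -138 56 -90; python3 -c "
from fit import *
p=np.load('jig.npy');print(w2j(p,[manip.sense()['eef_pos']]))"
```

```text
t 58.05 tcp [ 585.94 -291.33   59.35] yaw(yaxis) -78.88 zax [ 0.   -0.01 -1.  ] w 0.1 F [-1.81  0.03  1.31] T [0.01 0.13 0.04] j [-0.55  0.38  1.31 -0.    1.44  0.83]
shift mm [-3.13  0.27 -3.35] rot deg [0.29 0.26 0.08]
[[  24.02 -138.87   59.35]]
```

Request:
{"fn": "arm_command", "kwargs": {"increments": [[0.0003,0,-0.003,0,0,0],[0.0003,0,-0.003,0,0,0],[0.0003,0,-0.003,0,0,0],[0.0003,0,-0.003,0,0,0],[0.0003,0,-0.003,0,0,0],[0.0003,0,-0.003,0,0,0],[0.0003,0,-0.003,0,0,0],[0.0003,0,-0.003,0,0,0]]}}

```text
time: 58.72
eef_pos: [591.4, -291.1, 35.0]
eef_rot: [[0.981, 0.193, 0.011], [0.194, -0.981, -0.006], [0.01, 0.008, -1.0]]
force: [-3.6, 1.3, 24.4]
gripper_width: 0.6
```

```bash
python3 plan.py j 28 -138 35 -90; python3 -c "
from fit import *
p=np.load('jig.npy');print(w2j(p,[manip.sense()['eef_pos']]))"
```

```text
t 58.72 tcp [ 591.38 -291.12   34.97] yaw(yaxis) -78.84 zax [ 0.01 -0.01 -1.  ] w 0.6 F [-3.57  1.35 24.42] T [ 0.45  0.84 -0.02] j [-0.54  0.4   1.33  0.    1.4   0.83]
shift mm [-1.71  1.42  0.03] rot deg [0.35 0.63 0.04]
[[  29.4  -139.73   34.97]]
```

Request:
{"fn": "arm_command", "kwargs": {"increments": [[0,0,0.005,0,0,0],[0,0,0.015,0,0,0],[-0.005,0,0.03,0,0,0],[-0.02,0.005,0.03,0,0,0],[-0.03,0.01,0.03,0,0,0],[-0.03,0.01,0.01,0,0,0],[-0.015,0.005,0,0,0,0],[0,0,0,0,0,0]]}}

```text
time: 59.38
eef_pos: [484.1, -259.9, 152.8]
eef_rot: [[0.981, 0.193, -0.001], [0.192, -0.981, -0.003], [-0.001, 0.003, -1.0]]
force: [0.6, -0.0, 0.3]
gripper_width: 0.8
```

Run:
```python
from fit import *
st(); p=np.load('jig.npy')
im,m=snap('wrist','32'); print(w2p(m,j2w(p,[(-36,-138,28),(12.5,-138,32),(42.5,-138,32),(80,24.5,78)])))
save(im,'pics/w32c.png',(230,40,530,260),2.6)
im,m=snap('side','32'); save(im,'pics/s32.png',(290,190,410,290),6)
```

```text
t 59.38 tcp [ 484.1  -259.9   152.76] yaw(yaxis) -78.9 zax [-0. -0. -1.] w 0.8 F [ 0.58 -0.04  0.27] T [ 0.08  0.06 -0.02] j [-0.59  0.1   1.46 -0.    1.58  0.78]
[[372.33 153.07]
 [375.47  98.76]
 [377.07  62.11]
 [154.22  -1.29]]
```

View pics/wrist_32.png

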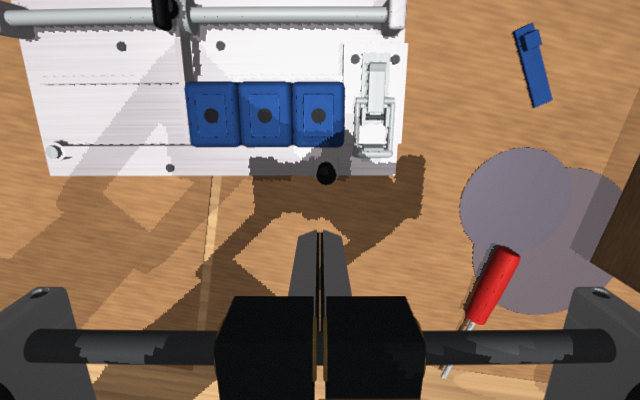

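View pics/s32.png

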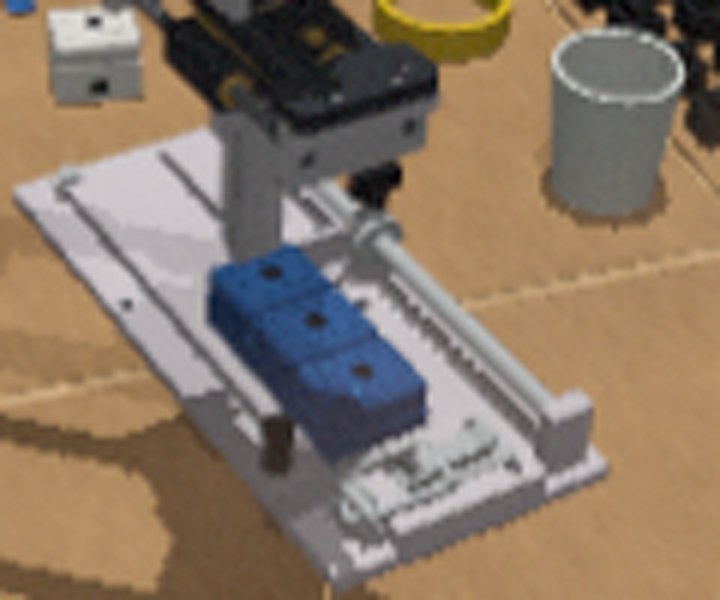

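Run:
```python
from fit import *
im,m=load('wrist','32'); save(im,'pics/w32d.png',(170,40,420,190),3.2)
save(im,'pics/w32e.png',(335,40,415,170),4.5)
```

```text
(no output)
```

View pics/w32d.png

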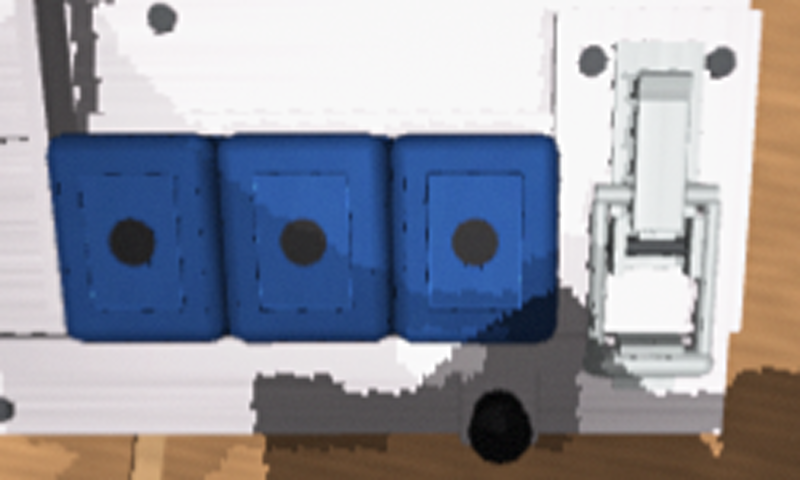

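View pics/w32e.png

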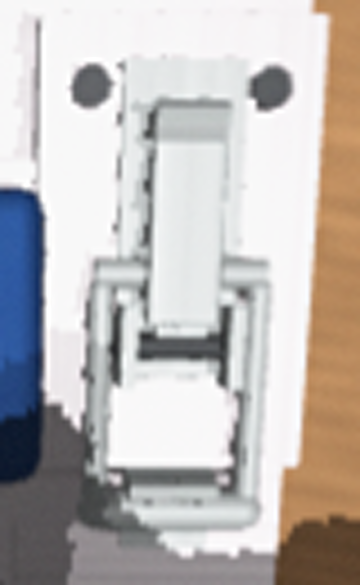

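Request:
{"fn": "arm_command", "kwargs": {"hand": 0.06, "increments": [[0,0,0.02,0,0,0],[0,0,0.03,0,0,0],[0,0.02,0.03,0,0,0],[0,0.03,0.01,0,0,0],[0,0.02,0,0,0,0],[0,0,0,0,0,0],[0,0,0,0,0,0],[0,0,0,0,0,0]]}}

```text
time: 60.15
eef_pos: [490.0, -190.1, 234.7]
eef_rot: [[0.981, 0.192, -0.013], [0.192, -0.981, 0.006], [-0.012, -0.008, -1.0]]
force: [0.5, -0.4, -0.4]
gripper_width: 50.6
```

Run:
```python
from fit import *
st(); p=np.load('jig.npy')
im,m=snap('wrist','33'); print(w2p(m,j2w(p,[(63,24.5,78),(97,24.5,78),(-18,22,46),(60,22,46),(-51.5,-95,49)])))
im,m=snap('scene','33')
```

```text
t 60.15 tcp [ 489.97 -190.08  234.65] yaw(yaxis) -78.96 zax [-0.01  0.01 -1.  ] w 50.6 F [ 0.51 -0.45 -0.41] T [0.04 0.06 0.01] j [-0.48  0.04  1.36 -0.    1.75  0.9 ]
[[272.22  62.58]
 [270.66  23.15]
 [281.81 142.87]
 [279.17  68.12]
 [386.05 172.83]]
```

View pics/wrist_33.png

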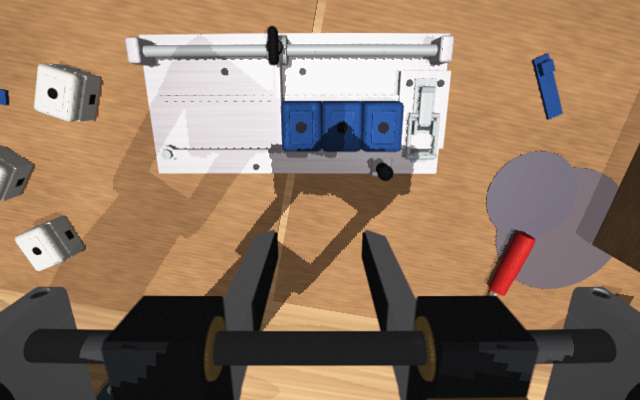

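View pics/scene_33.png

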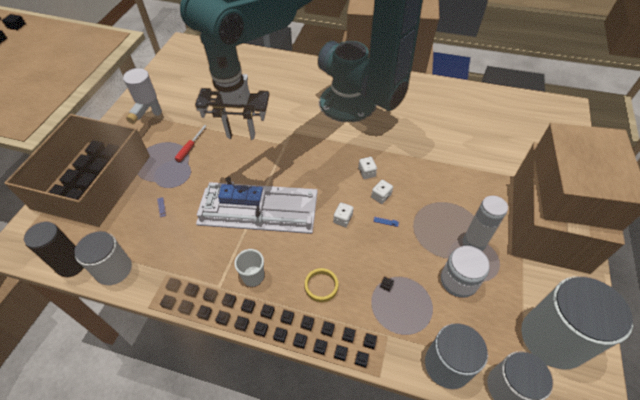

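```bash
python3 -c "
from bench import manip
print(manip.job_done(), manip.sense()['time'])"
```

```text
the job is handed in; nothing more can be done
the job is handed in; nothing more can be done
```

The job is done and handed in at about 60 s. All three blue caps on the bench are in the jig, clamped and latched. The gripper is open and clear of everything.

- **Screw and stop:** I turned the wing screw about 1.7 rad loose. After the caps were in, I slid the stop up until it touched the last cap (about 3.5 N). I then turned the screw clockwise to its end, where it held at about 0.6 N m, and the wing lies across the jig again.
- **Caps:** They stand upright in one close row against the end stop and back fence. When I looked after placing the third cap, the middle one was about 13 mm out of line, most likely the knock the task warned of. I squared it up and pressed it back to the fence before moving the stop.
- **Clamp and latch:** I swung the bar shut until it stopped (about 6 N), then pushed the loop over so it fell behind the keeper. The lever went flat under about 24 N.
- **Last pictures:** They show no visible gaps in the row and the bar shut. The loop's cross-bar is within about 3 px of where the keeper point should be, and the lever is flat. The white look-alikes and the other things look unmoved.

Two checks did not agree at first:
- The network that finds caps returned nothing usable, so I located the caps by colour and shape instead.
- The loop started about 10° further over than I had worked out from the description; it still fell into place.

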